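Turn the pipette carousel to its empty hook and hang the pipette

ROBOT

A 6-joint arm with a two-finger parallel gripper is mounted at the origin on the work surface. World frame = base frame: x ahead of the robot, y to its left, z up, the work surface at z = 0. Lengths are in m, angles in degrees, forces in N, time in s.
With the tool pointing down it reaches from about 0.35 to 0.85 m from the base axis. Payload 8.1 kg.
Tool frame: the origin (TCP) lies on the mounting face of the last link; the fingertips stand 173 mm ahead of it and the grasp point (between the pads) lies 155 mm ahead of it; z points along the fingers, x is the direction in which the jaws open and shut, and the axes are right-handed (so a half turn about z gives the same grasp; the last joint's range is limited). The gripper opens to 85 mm and grips with 20 to 120 N. Pads are 22 mm wide; open, the fingers measure 114 mm over their backs; the gripper's body (76 mm by 85 mm) begins 54 mm behind the grasp point. The pads swing forward as they close: fully open they stand 13 mm farther back than shut.
Start: joints at [62.429, 7.471, 85.268, -0, 87.261, -4.893], TCP at [0.231, 0.554, 0.405] pointing down, gripper open.
Joint ranges: [-169.43, 169.43], [-51.17, 129.36], [1.28, 143.12], [-76.62, 256.62], [0, 156.53], [-152.29, 152.29]. Speed limits (degrees/s): [136.94, 136.94, 159.86, 180, 180, 180].

INTERFACE

Orientations are given as a 3x3 rotation matrix whose columns are the frame's x, y, z axes.
In Python, from workcell import robot gives the robot as it stands. Calls block until the motion is done:
- robot.move_to(position, orientation): joint-space move of the TCP to a pose.
- robot.move_linear(position, orientation=None, vel=0.15, max_force=None): straight line of the TCP; orientation=None keeps the orientation; vel is the mean speed in m/s. With max_force (N) it stops when the force on the tool has changed by that much, and returns True; else False.
- robot.move_j(angles): joint-space move.
- robot.ungrasp() and robot.grasp(): open the fingers fully, or close them until they stop; the grip force is fixed at half the most.
- robot.sleep(seconds).
- robot.inverse_kinematics(position, orientation): joint angles nearest the present ones, or None.
- robot.capture(name): name is "side" or "top" or "wrist"; returns a dict with "pixels" (480x640x3 uint8, red, green, blue), "mtx" (3x3 intrinsics, pixels), "rvec" (rotation vector, rad) and "tvec" (3), from world to camera coordinates, as OpenCV has them. Camera axes: x right, y down, z forward; pixel columns grow to the right and rows downward; lengths in m; the calibration is good to about 2 mm. A picture is of the moment at which its call begins. There is no depth.
A pose or a line that the arm cannot do raises robot.MotionError and nothing moves.
- robot.job_done(): hands the job in, once; it reports no verdict.
Trained networks look in a picture, given as the dict that the camera call returned (one of the last four; its "shot" number tells which), for a name from the list of things; names that differ only in an ending like _2 or _b are one class to them, and where a whole thing is asked for, a point or a joint stands for the part that bears it (a point fixed in the world has none). Each returns a list of dicts, best first, with "confidence" (0 to 1); they miss things now and then, are a little off and sometimes report something else, mostly with a low value. They report only what shows in the picture. A call takes as long as a camera call. They do not tell look-alikes from the thing itself.
- robot.boxes_of(target, picture): "centre" ([row, column] as shares, 0 to 1, of the picture: columns of its width, rows of its height, amid what is visible of it).
- robot.silhouettes(target, picture): "mask" (480x640 bool, what is visible of it) and "centre" ([row, column] as shares, 0 to 1, of the picture: columns of its width, rows of its height, amid what is visible of it).
- robot.landmark_of(target, picture): "centre" ([row, column] as shares, 0 to 1, of the picture: columns of its width, rows of its height: a listed point, or the origin of a listed thing).
Readings, each from a call of its own:
- robot.current_time(): time.
- robot.current_q(): joint angles.
- robot.current_joint_velocities(): joint speeds.
- robot.current_joint_efforts(): joint torques, N m.
- robot.current_tcp_pos(): TCP position.
- robot.current_orientation(): TCP orientation.
- robot.current_contact_force(): force on the tool from outside, world axes, zero at the start.
- robot.current_ft_torque(): the same for the moment, N m.
- robot.current_width(): finger opening in m.
Only numpy, scipy, OpenCV 4.12 (cv2) and the standard library are available. Lean on these libraries where they do the work, as an engineer would, in place of code of your own. Each camera call takes 0.05 s, during which the arm holds its last target.

TASK

Turn the pipette carousel, without spinning it fast, until its one empty hook points out through the middle of the loading opening in the guard rail; then take the pipette from the wooden stand and hang it upright by its collar on that hook, slid in under the keeper until it is fully home. Hang it gently: do not force it against the carousel and do not let it drop; leave the bottles, jars, mortar and tip box where they are, and let go at the end.

Things in the scene. Friction and masses are not known exactly. Their poses are not given: they have to be found in the camera images.
- station: Fixed base of the carousel: white disc 370 mm across, 8 mm thick, with an 8 mm steel guard rail round it (radius 175 mm, 100 mm up) that is open for 43 degrees either side of the loading direction. Origin: centre of the disc's underside, on the carousel's axis. Its -x axis points out through the middle of the loading opening, roughly towards the robot.
- carousel: Turning part: 28 mm column, four forked hooks 90 degrees apart, three with built-in pipettes like the loose one (tops up to 262 mm above the table), crank on top. Origin on the axis, 28 mm up. Turns more than half a turn either way; friction of 0.3 N m holds it where it is left. -x points along the empty hook, +x along the crank. Must not turn faster than half a turn a second.
- crank_knob (a point): Centre of the crank's upright black knob, 18 mm across, 42 mm tall, 55 mm from the axis on the side opposite the empty hook; this point is 290 mm above the table. Nothing but the knob stands higher than 265 mm. It can be gripped from above and led round the axis in an arc without turning the hand (it may turn between the fingers).
- seat_axis (a point): Point 8 mm above the table, straight below the seat of the empty hook, 100 mm from the carousel's axis: it gives the seat's horizontal place only. The hook's height is adjustable and not measured: the flat tops of its prongs, where a collar rests, lie 115 to 165 mm above the table and stay put under light loads. Home is when the shaft meets the slot's closed end, here within 3 mm.
- prong_line (a point): Point 8 mm above the table, straight below the bare outer ends of the empty hook's prongs, 141 mm from the axis. The hook is a fork of two level prongs, 6 mm thick, 10 mm wide, the 20 mm slot between them open outwards; slot from 92.5 to 150 mm from the axis. A collar can be set down from above here on the prongs, clear of the keeper, then slid straight in to the seat.
- keeper_line (a point): Point 8 mm above the table, straight below the keeper's mouth, 124 mm from the axis. The keeper is a shorter pair of prongs over the inner part of the hook, with a 22 mm slot; the gap under it is about 15 mm at this mouth and narrows to about 9 mm over a seated collar's inner edge. Its sloping top (at most 21 mm above the prongs) is not a place to hang anything.
- pipette: The loose pipette, 187 mm tall, about 0.13 kg, round about its upright z axis; origin at its lower tip. From below: a tapering then 14 mm thick shaft to 90 mm, a collar 32 mm across from 90 to 97 mm, a 14 mm neck to 120 mm, a handle 24 mm across from 120 to 175 mm, a small button to 187 mm. It stands in the wooden stand with its collar on the stand's top. Pressing it on the carousel with over 25 N does harm.
- handle (a point): Centre of the loose pipette's handle (24 mm across, 55 mm tall), on its axis, 57.5 mm above the underside of the collar: the place to grip it.
- collar (a point): Centre of the underside of the loose pipette's collar, 90 mm above its tip.
- stand: Fixed wooden block 60 x 150 x 95 mm (x, y, z), origin at the centre of its underside. The pipette stands in its through hole, 19 mm wide, at y = -40 mm; a fixed 8 mm glass rod stands up 50 mm out of it at y = +45 mm.
- buffer: White bottle, 84 mm across, 150 mm tall; bystander. Origin at the centre of its underside.
- jar_a: Glass jar with metal lid, 64 mm across, 114 mm tall; bystander. Origin at the centre of its underside.
- jar_b: Glass jar with metal lid, 64 mm across, 134 mm tall; bystander. Origin at the centre of its underside.
- amber: Brown bottle, 66 mm across, 130 mm tall; bystander. Origin at the centre of its underside.
- mortar: White mortar bowl, 110 mm across, 55 mm tall; bystander. Origin at the centre of its underside.
- tips: Clear open tip box, 80 x 120 x 50 mm (x, y, z); bystander. Origin at the centre of its underside.
Things that resemble listed ones, but are neither listed nor needed, are in the scene too. There is more than one size of the pipette; the job needs the largest.

How it is judged (in metres and radians):
On the way, in this order (a step that is already met when the one before it is completed fails the run):
1. the empty hook points out through the middle of the loading opening (within 12 mm sideways), the pipette not yet on the carousel (x of seat_axis in the frame of station below -0.09 m and y of seat_axis in the frame of station between -0.012 and 0.012 m and contact force between pipette and carousel below 0.05 N), for 0.2 s.
2. the pipette, still held, rests on the hook and is fully home (collar within 5 mm of the seat's line) (x of seat_axis in the frame of station below -0.09 m and y of seat_axis in the frame of station between -0.012 and 0.012 m and horizontal distance between collar and seat_axis below 0.005 m and angle between pipette's own z axis and vertical below 0.09 rad and contact force between pipette and carousel above 0.2 N and contact force between the fingers and pipette above 1 N), for 0.2 s.
At the end, for the whole second after the job is handed in: The empty hook points out through the middle of the loading opening (its seat within 12 mm sideways); the pipette hangs on it by its collar, upright within 5 degrees, its axis within 5 mm of the seat's line, at rest and released, and the carousel stands still (x of seat_axis in the frame of station below -0.09 m and y of seat_axis in the frame of station between -0.012 and 0.012 m and horizontal distance between collar and seat_axis below 0.005 m and angle between pipette's own z axis and vertical below 0.09 rad and contact force between pipette and carousel above 0.2 N and linear speed of pipette below 0.02 m/s and contact force between the fingers and pipette below 0.05 N and velocity of joint carousel between -0.05 and 0.05 rad/s); the robot touches nothing.
It fails at once if the pipette is pressed against the carousel with more than 25 N (contact force between pipette and carousel above 25 N).
It fails at once if the carousel is spun faster than 3 rad/s (velocity of joint carousel above 3 rad/s or velocity of joint carousel below -3 rad/s).
It fails at once if the pipette is dropped (moves faster than 0.2 m/s while not held) (contact force between the fingers and pipette below 0.05 N and linear speed of pipette above 0.2 m/s).
It fails at once if a bystander (bottle, jar, mortar or tip box) is pushed more than 30 mm (distance of any of buffer, jar_a, jar_b, amber, mortar, tips from where it was at the start of the episode above 0.03 m).
It also fails if it takes over 72 s, if anything falls off the work surface, if the arm or the gripper's body presses on something with over 40 N, if the wrist force passes 120 N, or if a joint passes its speed limit or range.

## Working session

There is one attempt and no reset: what is moved stays moved. The work goes in short steps, each a Python script; the robot and the scene stay as the last script left them, time stands still between calls to the robot, and variables do not carry over. Pictures are saved under pics/ and viewed, and the job is handed in when it is done.

```bash
mkdir -p pics; ls; cat > h.py <<'E'
import numpy as np, cv2
from workcell import robot
def save(n,im): cv2.imwrite('pics/'+n+'.png',cv2.cvtColor(im,cv2.COLOR_RGB2BGR))
def cam(p):
    R,_=cv2.Rodrigues(np.array(p['rvec'],float)); return np.array(p['mtx'],float),R,np.array(p['tvec'],float).ravel()
def ray(p,px):  # px=(col,row)
    K,R,t=cam(p); d=R.T@np.linalg.solve(K,[px[0],px[1],1.0]); return -R.T@t,d
def at_z(p,px,z):
    o,d=ray(p,px); return o+d*(z-o[2])/d[2]
def proj(p,X):
    K,R,t=cam(p); x=K@(R@np.array(X,float)+t); return x[:2]/x[2]
def tri(obs):
    A=np.zeros((3,3));b=np.zeros(3)
    for p,px in obs:
        o,d=ray(p,px);d=d/np.linalg.norm(d);M=np.eye(3)-np.outer(d,d);A+=M;b+=M@o
    X=np.linalg.solve(A,b)
    return X,[np.round(proj(p,X)-px,1) for p,px in obs]
def pix(c): return np.array([c['centre'][1]*640,c['centre'][0]*480])
E
python3 - <<'E'
from h import *
for n in ['side','top','wrist']:
    p=robot.capture(n); save(n+'0',p['pixels'])
    K,R,t=cam(p); print(n,'cam at',(-R.T@t).round(3),'f',K[0,0],'fwd',R[2].round(2))
    for tg in ['crank_knob','handle','collar','seat_axis','prong_line','station','stand']:
        for c in robot.landmark_of(tg,p)[:4]:
            print(' ',tg,pix(c).round(1),round(c['confidence'],2))
print(robot.current_time(), robot.current_orientation())
E
```

```text
pics
side cam at [-0.089 -1.027  1.102] f 576.5615136841262 fwd [ 0.4   0.67 -0.62]
  crank_knob [310.5 160. ] 0.8
  handle [408.4 360.5] 0.86
  handle [381.5 319.6] 0.56
  handle [415.  318.2] 0.53
  collar [375.8 337.2] 0.67
  collar [412.  330.1] 0.65
  collar [403.7 373.6] 0.6
  seat_axis [323.7 254.2] 0.24
  seat_axis [466.7 373.2] 0.15
  station [325.2 254.4] 0.76
  stand [364.4 356.3] 0.9
  stand [381.8 319.8] 0.37
top cam at [ 0.434 -0.04   1.275] f 516.3871559400152 fwd [ 0.07 -0.   -1.  ]
  crank_knob [219.7 201.8] 0.66
  handle [444.7 257.4] 0.8
  handle [479.8 252.2] 0.62
  handle [442.2 214.3] 0.46
  collar [436.2 256.6] 0.68
  collar [436.6 215.9] 0.63
  station [266.6 211.1] 0.72
  stand [414.1 256.9] 0.78
wrist cam at [0.163 0.582 0.374] f 423.8337814594489 fwd [ 0.27 -0.11 -0.96]
  stand [248.4 432.9] 0.71
1.2 [[ 3.85517102e-01  9.22700690e-01 -5.92313779e-06]
 [ 9.22700690e-01 -3.85517102e-01  1.31073550e-06]
 [-1.07405437e-06 -5.97059428e-06 -1.00000000e+00]]
```

View pics/side0.png

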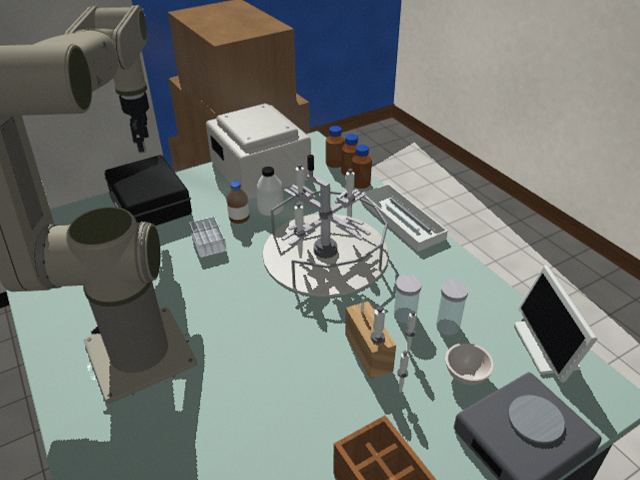

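View pics/top0.png

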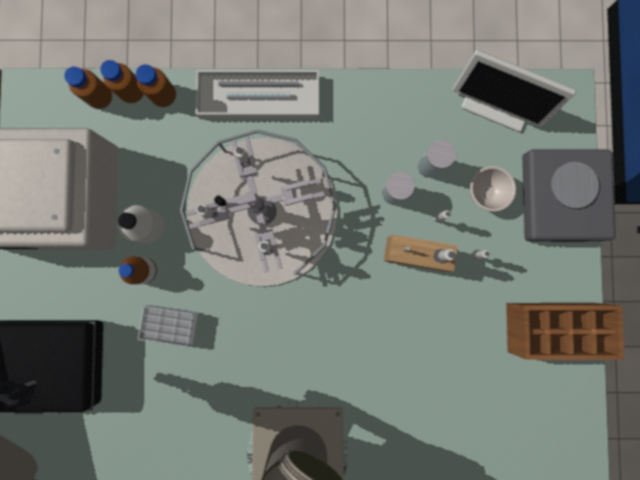

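View pics/wrist0.png

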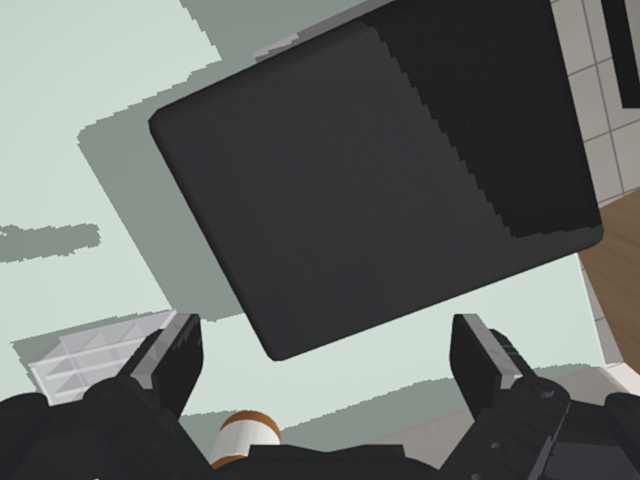

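```bash
python3 - <<'E'
from h import *
im=cv2.imread('pics/top0.png')
cv2.imwrite('pics/topc.png',cv2.resize(im[120:300,170:360],None,fx=4,fy=3.3*1.2,interpolation=cv2.INTER_CUBIC)[:600*2][:, :])
s=cv2.imread('pics/side0.png')
a=cv2.resize(s[150:310,250:410],(600,600),interpolation=cv2.INTER_CUBIC); cv2.imwrite('pics/sidec.png',a)
a=cv2.resize(im[120:300,170:350],(600,600),interpolation=cv2.INTER_CUBIC); cv2.imwrite('pics/topc.png',a)
a=cv2.resize(s[290:410,340:500],(800,600),interpolation=cv2.INTER_CUBIC); cv2.imwrite('pics/standc.png',a)
E
```

```text
(no output)
```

View pics/topc.png

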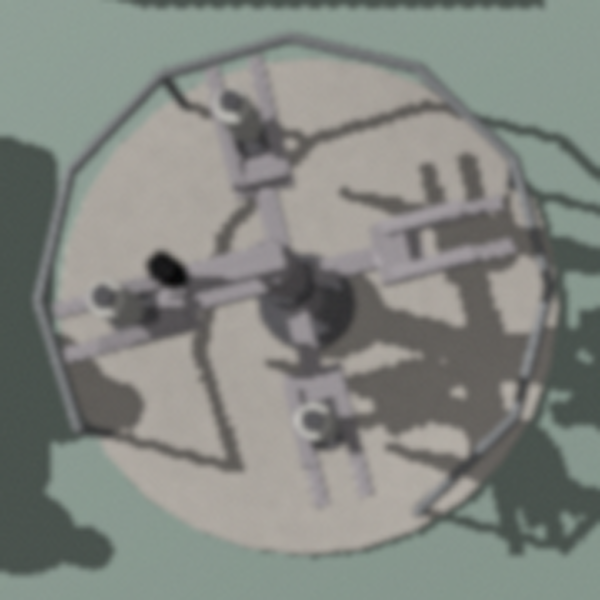

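View pics/sidec.png

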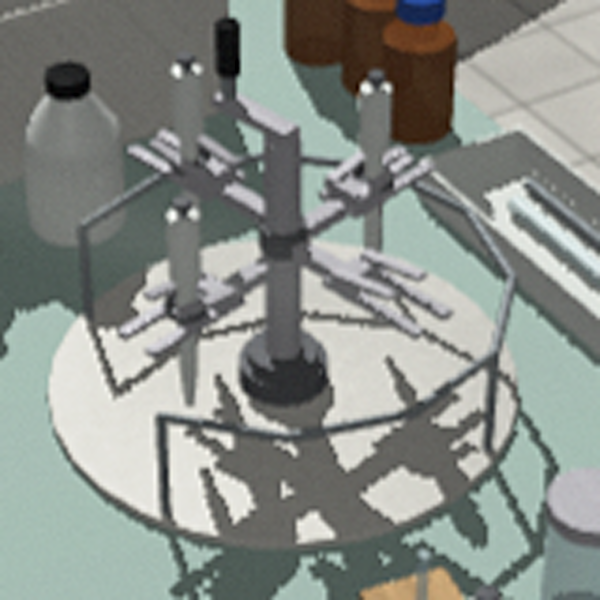

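View pics/standc.png

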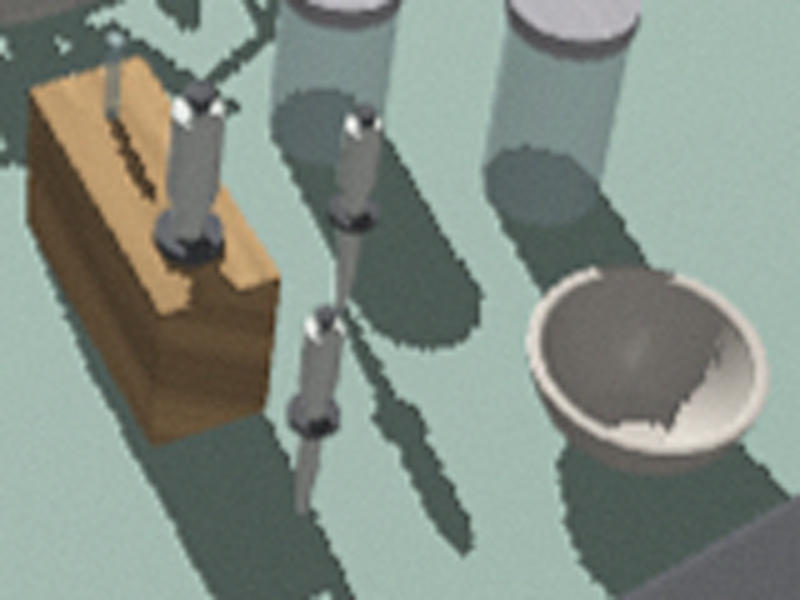

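```bash
cat > m.py <<'E'
from h import *
s=robot.capture('side');t=robot.capture('top')
C,e=tri([(t,(266.6,211.1)),(s,(325.2,254.4))]);print('C',C,e)
print([at_z(t,(266.6,211.1),0),at_z(s,(325.2,254.4),0)])
L,e=tri([(t,(194,248.4)),(s,(271.9,211.3))]);print('L',L,e)
Rr,e=tri([(t,(297.5,273)),(s,(293.5,261.5))]);print('R',Rr,e)
K,e=tri([(t,(219.7,201.8)),(s,(310.5,160.))]);print('K',K,e)
H,e=tri([(t,(444.7,257.4)),(s,(379.5,323.5))]);print('H',H,e)
S,e=tri([(t,(414.1,256.9)),(s,(364.4,356.3))]);print('S',S,e)
for n,X in [('L',L),('R',Rr),('K',K)]:
    v=X-C; print(n,np.hypot(*v[:2]),np.degrees(np.arctan2(v[1],v[0])))
for tg in ['buffer','jar_a','amber','mortar','tips']:
    for nm,p in [('t',t),('s',s)]:
        for c in robot.landmark_of(tg,p)[:4]:
            print(tg,nm,at_z(p,pix(c),0).round(3),round(c['confidence'],2))
# disc: silhouette
for nm,p in [('t',t),('s',s)]:
  im=p['pixels'].astype(int)
  hsv=cv2.cvtColor(p['pixels'],cv2.COLOR_RGB2HSV)
for p in (t,s):
    for tg in ['pipette','handle','collar']:
        for c in (robot.landmark_of(tg,p))[:4]: print(tg,pix(c).round(1),round(c['confidence'],2))
E
python3 m.py
```

```text
C [ 0.58147051  0.07943738 -0.00233206] [array([-0.3,  0.5]), array([ 0.5, -0. ])]
[array([0.58241122, 0.07857971, 0.        ]), array([0.57880582, 0.07766967, 0.        ])]
L [0.48732421 0.23449529 0.09385057] [array([ 0.4, -0.7]), array([-0.6, -0. ])]
R [ 0.430828   -0.00236356  0.09939373] [array([ 0.3, -0.6]), array([-0.6,  0. ])]
K [0.56817946 0.14011012 0.29299036] [array([ 0.6, -1. ]), array([-0.8,  0. ])]
H [ 0.46828079 -0.32890922  0.14184442] [array([ 1.2, -2.1]), array([-2.4,  0.3])]
S [ 0.46898397 -0.28860024 -0.01197025] [array([-0.,  0.]), array([ 0., -0.])]
L 0.18140143475971865 121.26481169375816
R 0.1714192515918518 -151.49743365995846
K 0.06211145267593831 102.3561117093034
buffer t [0.544 0.367 0.   ] 0.98
buffer s [0.591 0.107 0.   ] 0.71
buffer s [0.542 0.375 0.   ] 0.65
jar_a t [ 0.632 -0.231  0.   ] 0.71
jar_a t [ 0.695 -0.329  0.   ] 0.59
jar_a s [ 0.625 -0.237  0.   ] 0.78
jar_a s [ 0.702 -0.324  0.   ] 0.63
amber t [0.443 0.38  0.   ] 0.64
amber s [0.45  0.387 0.   ] 0.82
mortar t [ 0.631 -0.461  0.   ] 0.6
mortar s [ 0.631 -0.471  0.   ] 0.8
tips t [0.299 0.319 0.   ] 0.74
tips t [ 0.476 -0.325  0.   ] 0.6
tips s [0.305 0.306 0.   ] 0.61
pipette [264.3 212.1] 0.53
pipette [429.9 255.5] 0.51
pipette [467.5 254.9] 0.42
pipette [435.9 221.5] 0.41
handle [446.  253.7] 0.65
handle [441.9 214.7] 0.64
handle [480.2 251.8] 0.49
handle [265. 213.] 0.43
collar [441.1 256.8] 0.74
collar [478.5 255.4] 0.63
collar [441.5 215.7] 0.43
pipette [407.7 353.3] 0.78
pipette [400.5 392.1] 0.68
handle [378.1 318.1] 0.81
handle [412.2 321.6] 0.8
handle [405.5 360.5] 0.6
collar [376.  335.5] 0.83
collar [405.1 374.4] 0.71
collar [410.2 331.2] 0.49
```

```bash
cat >> h.py <<'E'
def Ry(yaw):
    a=np.radians(yaw); return np.array([[np.cos(a),np.sin(a),0],[np.sin(a),-np.cos(a),0],[0,0,-1.]])
E
python3 - <<'E'
from h import *
robot.move_to([0.50,0.09,0.55],Ry(100))
p=robot.capture('wrist'); save('w1',p['pixels'])
np.save('w1.npy',p,allow_pickle=True)
print(robot.current_time())
for tg in ['crank_knob','station','seat_axis','prong_line','carousel']:
    for c in robot.landmark_of(tg,p)[:3]: print(tg,pix(c).round(1),round(c['confidence'],2))
robot.move_to([0.42,-0.30,0.52],Ry(90))
p=robot.capture('wrist'); save('w2',p['pixels'])
np.save('w2.npy',p,allow_pickle=True)
print(robot.current_time())
for tg in ['handle','collar','stand','pipette']:
    for c in robot.landmark_of(tg,p)[:4]: print(tg,pix(c).round(1),round(c['confidence'],2))
E
```

```text
4.15
crank_knob [389.7 369.5] 0.6
station [312.2 239.1] 0.78
carousel [311.5 244.4] 0.77
5.9333
handle [198.6 252.2] 0.91
handle [291.7 334.3] 0.91
handle [290.4 264.5] 0.57
collar [297.9 240.6] 0.96
collar [292.5 314.4] 0.89
collar [207.9 240.6] 0.56
stand [333.9 226.2] 0.85
pipette [305.4 220.9] 0.97
pipette [300.2 286.9] 0.85
pipette [225.1 222.2] 0.57
```

View pics/w1.png

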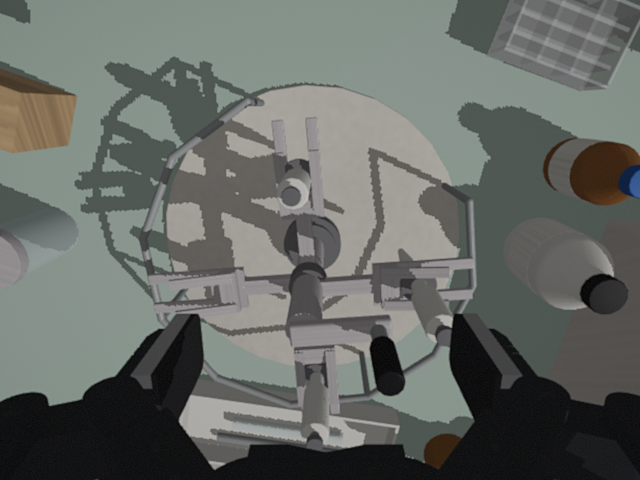

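View pics/w2.png

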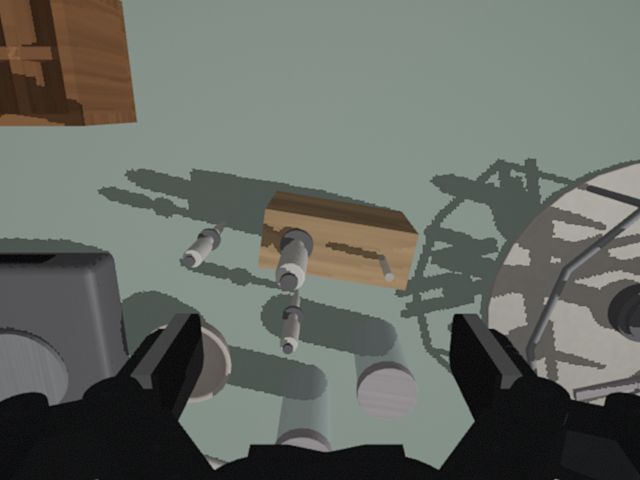

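```bash
python3 - <<'E'
from h import *
from scipy.optimize import least_squares
p=np.load('w1.npy',allow_pickle=True).item()
hsv=cv2.cvtColor(p['pixels'],cv2.COLOR_RGB2HSV).astype(int)
c0=np.array([.582,.081])
# radial edge search: sample saturation along radial at z=.008
from scipy.ndimage import map_coordinates
g=cv2.GaussianBlur(hsv[...,1].astype(np.float32),(3,3),0)
pts=[]
for a in range(0,360,4):
    rs=np.arange(.165,.205,.0005)
    uv=np.array([proj(p,[c0[0]+r*np.cos(np.radians(a)),c0[1]+r*np.sin(np.radians(a)),.008]) for r in rs])
    if (uv<5).any() or (uv[:,0]>635).any() or (uv[:,1]>300).any(): continue
    v=map_coordinates(g,[uv[:,1],uv[:,0]],order=1)
    d=np.diff(v); i=np.argmax(d); 
    if v[:10].mean()<30 and v[-10:].mean()-v[:10].mean()>15: pts.append((a,rs[i],c0[0]+rs[i]*np.cos(np.radians(a)),c0[1]+rs[i]*np.sin(np.radians(a))))
pts=np.array(pts);print(pts[:,:2].round(4).tolist())
r=least_squares(lambda q:np.hypot(pts[:,2]-q[0],pts[:,3]-q[1])-.185,c0,loss='soft_l1',f_scale=.001)
C=r.x;print('C',C,np.abs(r.fun).mean())
for nm,px in [('L',(468,198)),('R',(259,102))]:
    for z in (.1,.104):
        X=at_z(p,px,z);v=X[:2]-C;print(nm,z,X.round(4),np.hypot(*v),np.degrees(np.arctan2(v[1],v[0]))%360)
for px,z in [((389.7,369.5),.29),((391,382),.311),((380,330),.269)]:
    X=at_z(p,px,z);v=X[:2]-C;print('knob',X.round(4),np.hypot(*v),np.degrees(np.arctan2(v[1],v[0]))%360)
q=np.load('w2.npy',allow_pickle=True).item()
for px,z in [((291,277),.18),((297,242),.095),((291.7,264.5),.1525)]: print('pip',at_z(q,px,z).round(4))
E
```

```text
[[84.0, 0.191], [208.0, 0.178]]
C [0.58694899 0.08656409] 2.773095642005785e-11
L 0.1 [0.4869 0.2321 0.1   ] 0.1765839857589904 124.51003796151953
L 0.104 [0.4863 0.2306 0.104 ] 0.17569266149606483 124.93773042886673
R 0.1 [0.4322 0.0137 0.1   ] 0.1710399802609073 205.21428037144221
R 0.104 [0.4322 0.0143 0.104 ] 0.17082939258987845 205.02380189544874
knob [0.5734 0.143  0.29  ] 0.058030027196446815 103.46992688405368
knob [0.5679 0.1395 0.311 ] 0.05621056303715073 109.76128264128546
knob [0.5585 0.1362 0.269 ] 0.05720958555149629 119.80249811201321
pip [ 0.4732 -0.3275  0.18  ]
pip [ 0.4713 -0.3284  0.095 ]
pip [ 0.4731 -0.3291  0.1525]
```

```bash
python3 - <<'E'
from h import *
im=cv2.imread('pics/w1.png')
cv2.imwrite('pics/w1a.png',cv2.resize(im[60:210,140:340],(800,600),interpolation=cv2.INTER_CUBIC))
cv2.imwrite('pics/w1b.png',cv2.resize(im[170:320,330:530],(800,600),interpolation=cv2.INTER_CUBIC))
cv2.imwrite('pics/w1c.png',cv2.resize(im[250:400,250:450],(800,600),interpolation=cv2.INTER_CUBIC))
E
```

```text
(no output)
```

View pics/w1a.png

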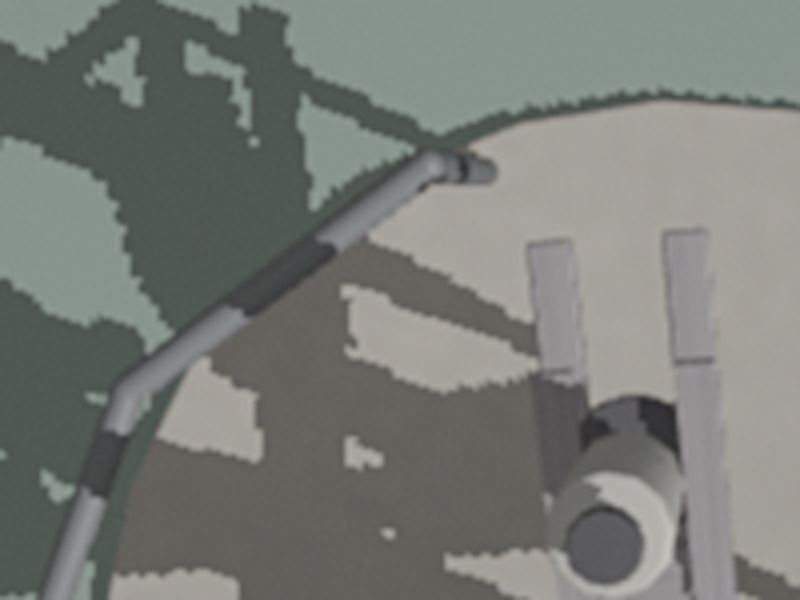

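View pics/w1b.png

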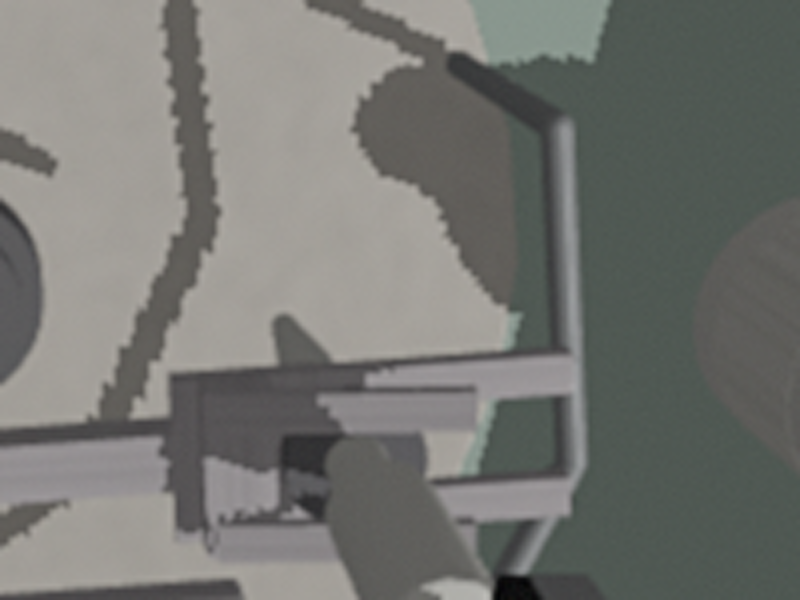

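View pics/w1c.png

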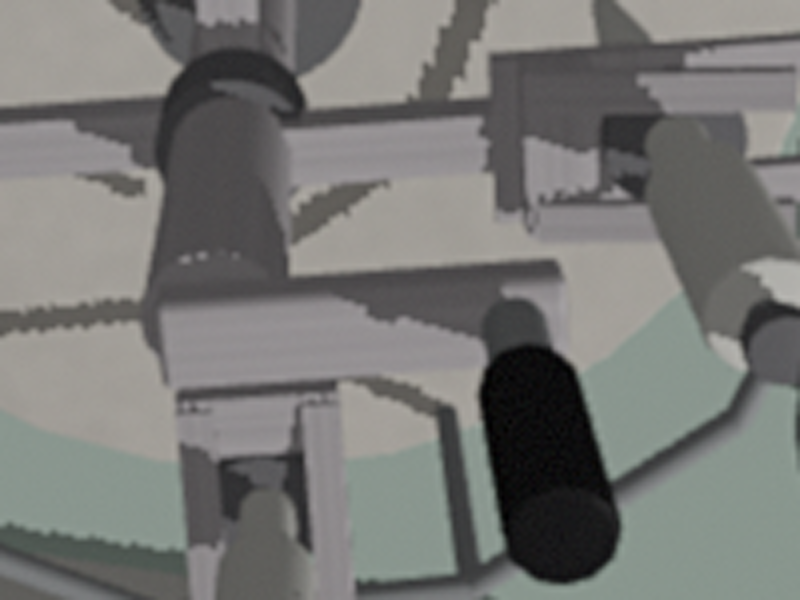

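```bash
python3 - <<'E'
from h import *
from scipy.optimize import least_squares
p=np.load('w1.npy',allow_pickle=True).item()
E=np.array([at_z(p,x,.008)[:2] for x in [(306,85),(275,89.5),(340,87),(448.7,170),(459.5,220),(177.5,172.5),(168.7,200),(420,135)]])
r=least_squares(lambda q:np.hypot(E[:,0]-q[0],E[:,1]-q[1])-.185,[.58,.08],loss='soft_l1',f_scale=.001)
C=r.x;print(C,r.fun.round(4))
for nm,px,z in [('L',(472,200),.104),('Lb',(443.7,185.5),.008),('R',(248,100.5),.104),('Rb',(262,103),.008),('k',(389.5,384),.311),('k',(385.7,362.5),.29)]:
    X=at_z(p,px,z);v=X[:2]-C;print(nm,z,X.round(4),np.hypot(*v),np.degrees(np.arctan2(v[1],v[0]))%360)
o,_=ray(p,(0,0));print(o)
E
```

```text
[0.58697978 0.08884973] [ 0.0002  0.0001  0.0007  0.0008 -0.0012 -0.0008 -0.0003 -0.004 ]
L 0.104 [0.4876 0.2351 0.104 ] 0.17678926634233974 124.20369064841533
Lb 0.008 [0.4903 0.2329 0.008 ] 0.17352653490292297 123.86789902980668
R 0.104 [0.4326 0.0041 0.104 ] 0.17612633856555734 208.7806930973013
Rb 0.008 [0.4339 0.0033 0.008 ] 0.17538134933593405 209.18025343818016
k 0.311 [0.5694 0.1389 0.311 ] 0.05305554112071516 109.34782338258833
k 0.29 [0.569  0.1395 0.29  ] 0.0537275452331613 109.60260477267995
[0.42691141 0.07693876 0.51885352]
```

```bash
cat >> h.py <<'E'
C=np.array([0.5870,0.0888]); LOAD=166.5
E
python3 - <<'E'
from h import *
Z=0.293+0.155
k=np.array([.569,.1392])
robot.move_to([*k,Z+.09],Ry(48))
robot.move_linear([*k,Z],vel=.12)
print('f',robot.current_contact_force())
robot.grasp()
print('w',robot.current_width(),robot.current_contact_force(),robot.current_time())
p=robot.capture('wrist'); save('w3',p['pixels'])
p=robot.capture('side'); save('s3',p['pixels'][100:300,200:440].repeat(3,0).repeat(3,1))
E
```

```text
f [0.3034299  0.79622942 1.37518747]
w 0.016357639671944837 [2.02944855 6.91532185 1.16547566] 9.3667
```

View pics/s3.png

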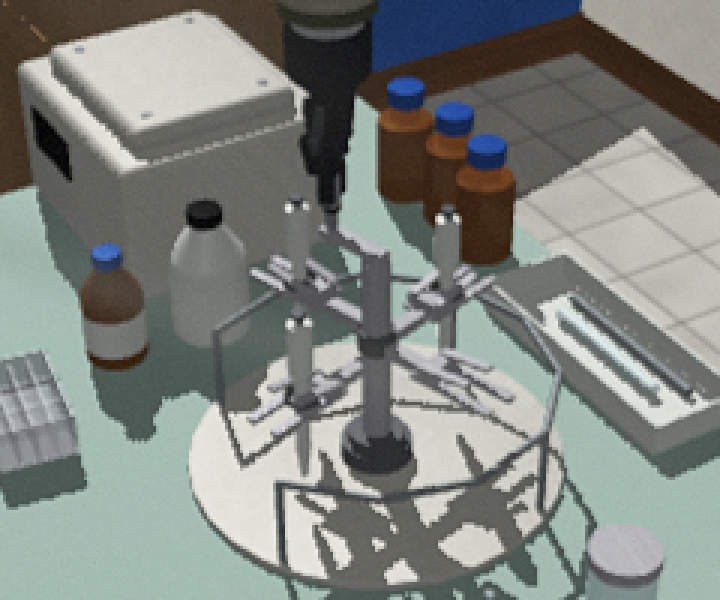

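The knob is gripped at about (310,160) in the side view, with a jaw width of 16 mm. Next I lead it round.

```bash
python3 - <<'E'
from h import *
p0=np.array(robot.current_tcp_pos());Z=p0[2]
v=p0[:2]-C; r0=np.hypot(*v); a0=np.degrees(np.arctan2(v[1],v[0])); print(r0,a0)
a1=LOAD-180
n=9
for i in range(1,n+1):
    a=np.radians(a0+(a1-a0)*i/n); r=r0+(0.055-r0)*i/n
    robot.move_linear([C[0]+r*np.cos(a),C[1]+r*np.sin(a),Z],vel=.04)
    f=np.array(robot.current_contact_force()); rad=np.array([np.cos(a),np.sin(a)])
    print(round(np.degrees(a)),'rad',(f[:2]@rad).round(1),'tan',(f[1]*rad[0]-f[0]*rad[1]).round(1),round(robot.current_time(),2))
s=robot.capture('side'); save('s4',s['pixels'][100:300,200:440].repeat(3,0).repeat(3,1))
E
```

```text
0.0547553588297891 109.10200618395275
95 rad 3.5 tan 10.8 9.95
82 rad -1.2 tan 2.9 10.43
68 rad -6.6 tan 12.4 10.9
55 rad -10.1 tan 0.6 11.38
41 rad -9.0 tan 3.3 11.85
27 rad -6.8 tan 8.6 12.32
14 rad 3.5 tan 9.5 12.8
0 rad 20.7 tan 11.9 13.28
-14 rad 38.0 tan 19.1 13.75
```

View pics/s4.png

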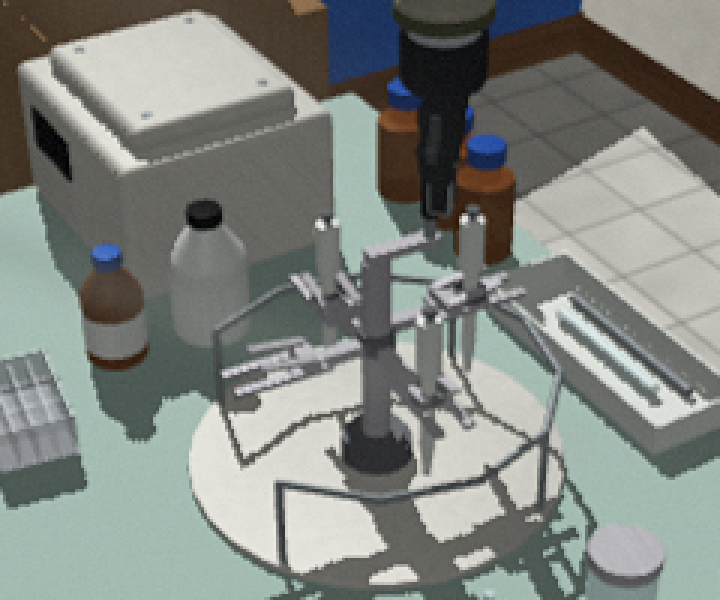

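```bash
python3 - <<'E'
from h import *
robot.ungrasp()
P=np.array(robot.current_tcp_pos())
robot.move_linear(P+[0,0,.06],vel=.2)
robot.move_to([0.46,0.12,0.50],Ry(90))
p=robot.capture('wrist'); save('w5',p['pixels']); np.save('w5.npy',p,allow_pickle=True)
for tg in ['crank_knob','seat_axis','prong_line','keeper_line','station']:
    for c in robot.landmark_of(tg,p)[:3]: print(tg,pix(c).round(1),round(c['confidence'],2))
s=robot.capture('side'); save('s5',s['pixels']); np.save('s5.npy',s,allow_pickle=True)
for tg in ['crank_knob','seat_axis','prong_line','keeper_line','station']:
    for c in robot.landmark_of(tg,s)[:3]: print(tg,pix(c).round(1),round(c['confidence'],2))
t=robot.capture('top'); save('t5',t['pixels']); np.save('t5.npy',t,allow_pickle=True)
print(robot.current_time())
im=cv2.imread('pics/s5.png');cv2.imwrite('pics/s5c.png',cv2.resize(im[180:280,250:400],(800,533),interpolation=cv2.INTER_CUBIC))
E
```

```text
seat_axis [541.1 251.6] 0.34
station [300.8 282.3] 0.88
station [560.8 159.2] 0.52
prong_line [267.1 206.9] 0.44
station [324.5 254.1] 0.96
16.3417
```

View pics/w5.png

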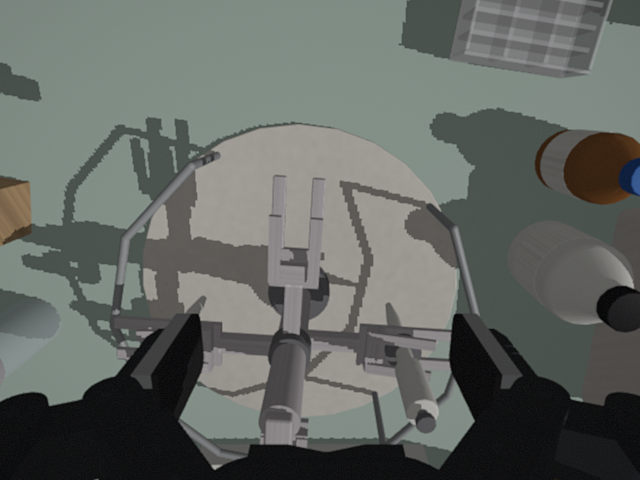

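View pics/s5c.png

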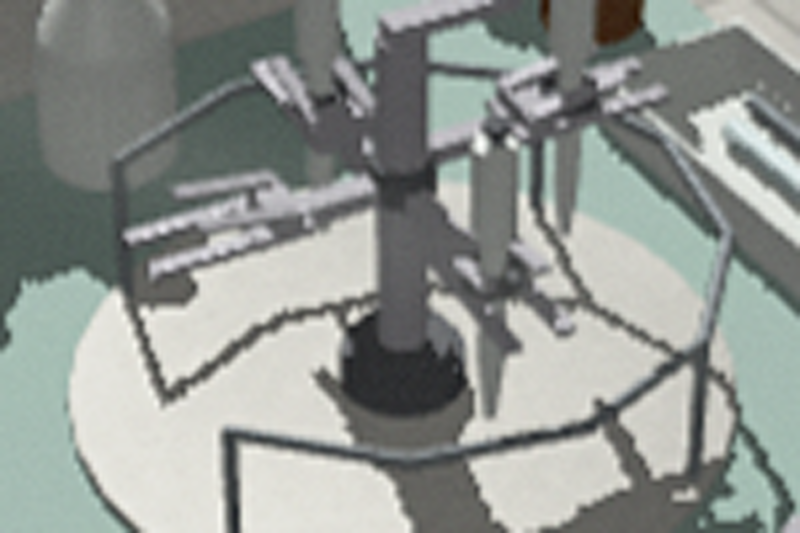

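```bash
python3 - <<'E'
from h import *
im=cv2.imread('pics/w5.png')
cv2.imwrite('pics/w5a.png',cv2.resize(im[160:310,230:390],(800,750),interpolation=cv2.INTER_CUBIC)[:600])
cv2.imwrite('pics/w5b.png',cv2.resize(im[110:260,140:300],(640,600),interpolation=cv2.INTER_CUBIC))
cv2.imwrite('pics/w5c.png',cv2.resize(im[190:340,370:530],(640,600),interpolation=cv2.INTER_CUBIC))
im=cv2.imread('pics/s5.png');cv2.imwrite('pics/s5d.png',cv2.resize(im[205:245,265:325],(780,520),interpolation=cv2.INTER_CUBIC))
E
```

```text
(no output)
```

View pics/w5a.png

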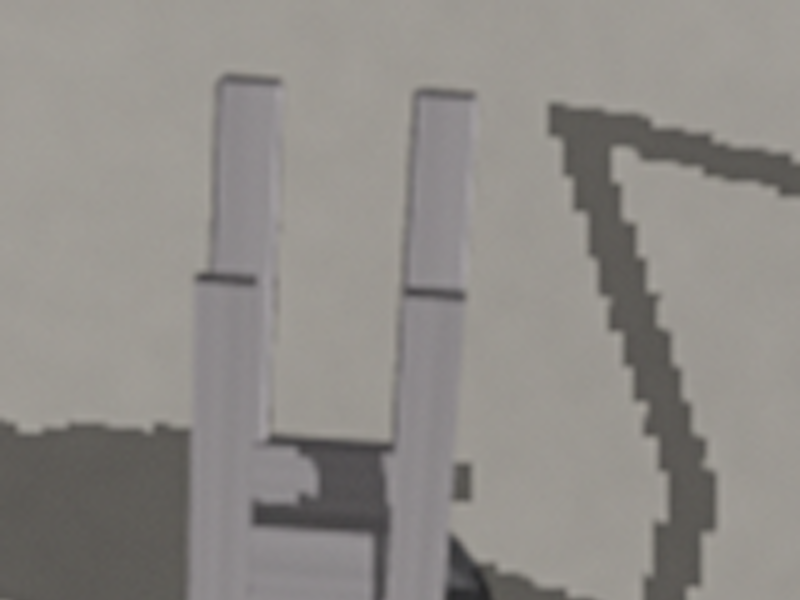

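View pics/w5b.png

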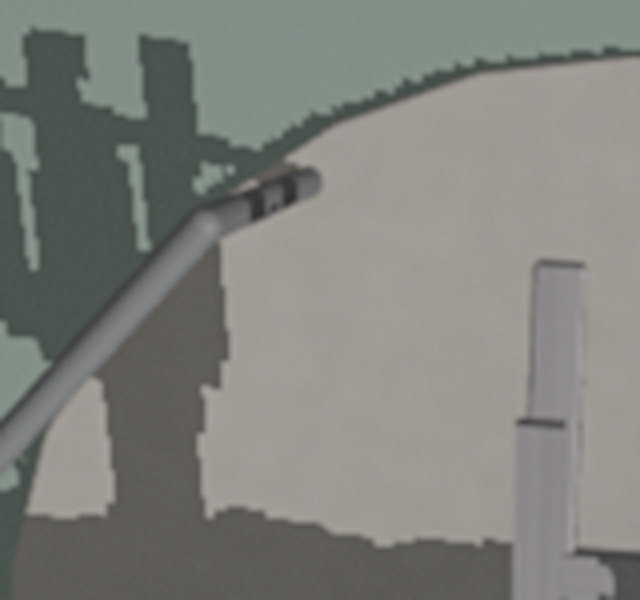

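View pics/w5c.png

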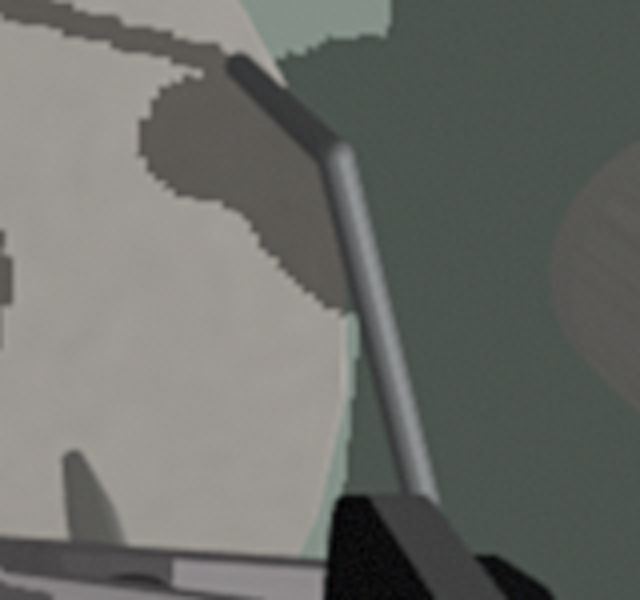

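View pics/s5d.png

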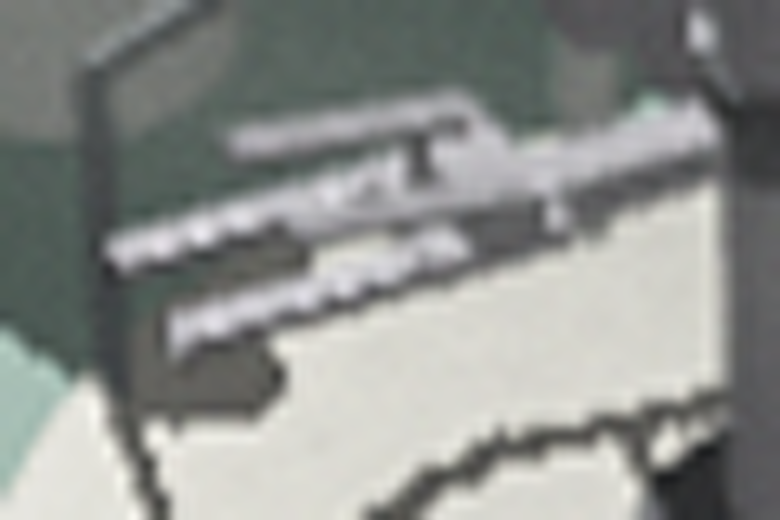

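```bash
cat > fit.py <<'E'
from h import *
from scipy.optimize import least_squares
w=np.load('w5.npy',allow_pickle=True).item(); s=np.load('s5.npy',allow_pickle=True).item(); w1=np.load('w1.npy',allow_pickle=True).item()
edge=[(w,x) for x in [(300,123.75),(260,127.5),(223.75,141.25),(430,190),(441,211),(456,277.5),(447.5,327.5)]]+[(w1,x) for x in [(306,85),(275,89.5),(340,87),(448.7,170),(459.5,220),(177.5,172.5),(168.7,200)]]
rail=[(w,(191.75,165.5),43,.1),(w,(218.75,155),43,.01),(w,(455.5,228),-43,.1),(w,(428.75,206),-43,.01),
      (w1,(472,200),-43,.1),(w1,(443.7,185.5),-43,.01),(w1,(248,100.5),43,.1),(w1,(262,103),43,.01)]
# offset sign: +y side = right in w ; tangential t=(sin phi... ) chosen so that +off = toward +y
pr=[(w,(274.4,176.4),-20),(w,(286,176.4),-10),(w,(313.4,179.4),10),(w,(324.8,179.4),20)]
prs=[(s,(273.3,223.8),15),(s,(278.2,229.6),-15)]
def P(q,r,off,z):
    a=np.radians(q[3]); u=np.array([np.cos(a),np.sin(a)]); t=np.array([u[1],-u[0]])
    return np.array([*(q[:2]+r*u+off*t),z])
def res(q,full=False):
    o=[]
    for p,x in edge:
        X=at_z(p,x,.008)[:2]; o.append((np.hypot(*(X-q[:2]))-.185)*1000)
    for p,x,d,z in rail:
        a=np.radians(q[2]+d); e=proj(p,[*(q[:2]+.175*np.array([np.cos(a),np.sin(a)])),z])-x; o+=list(e)
    for p,x,off in pr+prs: o+=list(proj(p,P(q,.150,off/1000,q[4]))-x)
    return np.array(o)
r=least_squares(res,[.587,.0888,166,166,.14],loss='soft_l1')
print(r.x.round(4)); e=res(r.x);print('edge',e[:len(edge)].round(1));print('rail',e[len(edge):len(edge)+16].round(1));print('prong',e[len(edge)+16:].round(1))
q=r.x
print('seat offset mm',100*np.sin(np.radians(q[3]-q[2])))
for p,x,off in [(w,(269.4,216.6),-21),(w,(281,217.4),-11),(w,(311,219.4),11),(w,(323,219.8),21)]:
    print('keeper',proj(p,P(q,.124,off/1000,q[4]+.02))-x)
E
python3 fit.py
```

```text
[5.862000e-01 8.880000e-02 1.663098e+02 1.760690e+02 1.465000e-01]
edge [-0.3  0.2 -0.5 -1.1 -2.9 -2.9  0.5 -0.6 -0.6 -0.1  0.4 -1.4 -1.1 -0.4]
rail [ 0.2  0.7 -1.3  0.2 -0.8  0.4  2.4  0.4 -2.   1.6  2.2  0.5 -0.3  1.
 -0.4 -0.3]
prong [-0.9 -0.4  0.6  0.5 -0.6 -0.8  1.1  0.1  0.7 -0.2  0.2  0. ]
seat offset mm 16.950877747792852
keeper [-1.58519826 -1.1572342 ]
keeper [ 0.4481449  -1.08788838]
keeper [ 0.38437099 -1.17897048]
keeper [ 1.96584371 -0.71293224]
```

```bash
python3 - <<'E'
from h import *
s=np.load('s5.npy',allow_pickle=True).item()
c=np.array([.5862,.0888])
for a in (-13.5,-9,-4,0): print(a,proj(s,[c[0]+.055*np.cos(np.radians(a)),c[1]+.055*np.sin(np.radians(a)),.29]), proj(s,[c[0]+.055*np.cos(np.radians(a)),c[1]+.055*np.sin(np.radians(a)),.262]))
im=cv2.imread('pics/s5.png');cv2.imwrite('pics/s5e.png',cv2.resize(im[140:220,290:390],(800,640),interpolation=cv2.INTER_CUBIC)[:600])
im=cv2.imread('pics/t5.png');cv2.imwrite('pics/t5c.png',cv2.resize(im[120:300,170:350],(600,600),interpolation=cv2.INTER_CUBIC))
t=robot.capture('top')
for p,n in ((s,'s'),(t,'t')):
    print(n,[(pix(x).round(1),x['confidence']) for x in robot.landmark_of('crank_knob',robot.capture('side') if n=='s' else t)])
for a in (-13.5,-9,-4,0): print(a,proj(t,[c[0]+.055*np.cos(np.radians(a)),c[1]+.055*np.sin(np.radians(a)),.29]))
E
```

```text
-13.5 [344.89659532 164.41880889] [344.68930625 173.31157949]
-9 [344.30421038 163.61980487] [344.10393256 172.50324577]
-4 [343.51317093 162.76580821] [343.32210917 171.63921375]
0 [342.78400838 162.11212463] [342.60134496 170.97780242]
s [(array([342.6, 162.2]), 0.91), (array([380.7, 321.5]), 0.44)]
t [(array([249.7, 165.3]), 0.97)]
-13.5 [254.25422762 164.17212942]
-9 [252.06096123 163.73966752]
-4 [249.59090689 163.46055493]
0 [247.60183365 163.39128441]
```

View pics/s5e.png

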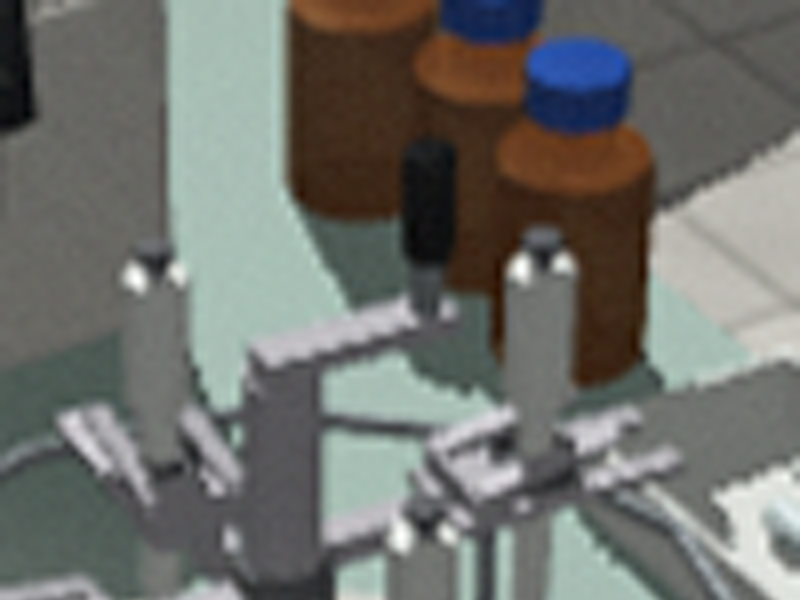

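View pics/t5c.png

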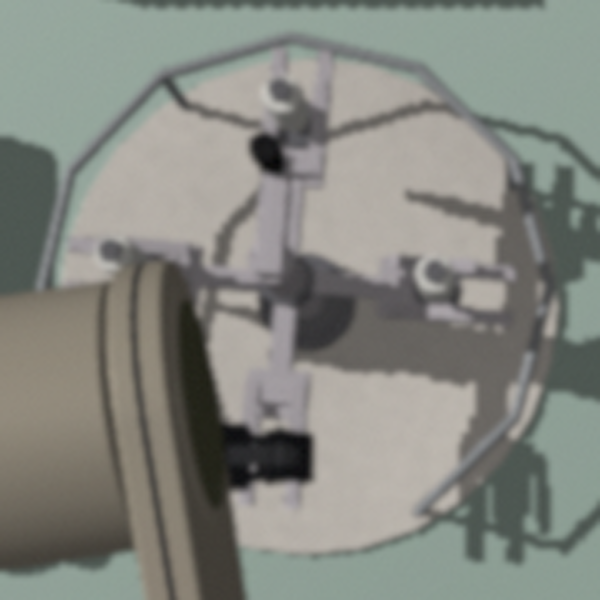

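```bash
sed -i 's/^C=.*/C=np.array([0.5862,0.0888]); LOAD=166.3/' h.py; python3 - <<'E'
from h import *
Z=0.292+0.155
def K(a,r=.055): return C+r*np.array([np.cos(np.radians(a)),np.sin(np.radians(a))])
robot.move_to([*K(-4),Z+.06],Ry(81))
robot.move_linear([*K(-4),Z],vel=.12)
robot.grasp()
print(robot.current_width(),robot.current_contact_force(),robot.current_tcp_pos())
a1=LOAD-180
for a in (-7,-10.5,a1):
    robot.move_linear([*K(a),Z],vel=.03)
    print(a,np.round(robot.current_contact_force(),1),np.array(robot.current_tcp_pos())-[*K(a),Z])
robot.sleep(.2)
print(robot.current_contact_force())
s=robot.capture('side'); save('s6',s['pixels']);np.save('s6.npy',s,allow_pickle=True)
im=cv2.imread('pics/s6.png');cv2.imwrite('pics/s6c.png',cv2.resize(im[180:280,250:400],(800,533),interpolation=cv2.INTER_CUBIC))
robot.ungrasp()
P=np.array(robot.current_tcp_pos())
s=robot.capture('side'); save('s7',s['pixels'])
im=cv2.imread('pics/s7.png');cv2.imwrite('pics/s7c.png',cv2.resize(im[180:280,250:400],(800,533),interpolation=cv2.INTER_CUBIC))
robot.move_linear(P+[0,0,.06],vel=.2)
robot.move_to([0.44,0.12,0.50],Ry(90))
p=robot.capture('wrist'); save('w8',p['pixels']); np.save('w8.npy',p,allow_pickle=True)
s=robot.capture('side'); save('s8',s['pixels']); np.save('s8.npy',s,allow_pickle=True)
im=cv2.imread('pics/w8.png')
cv2.imwrite('pics/w8c.png',cv2.resize(im[160:360,200:420],(800,727),interpolation=cv2.INTER_CUBIC)[:600])
im=cv2.imread('pics/s8.png');cv2.imwrite('pics/s8d.png',cv2.resize(im[195:245,265:325],(720,600),interpolation=cv2.INTER_CUBIC))
for x in robot.landmark_of('crank_knob',s): print('knob s',pix(x))
t=robot.capture('top')
for x in robot.landmark_of('crank_knob',t): print('knob t',pix(x))
print(robot.current_time())
E
```

```text
0.016230219506945 [-1.73323114 -2.10656637  2.48397543] [0.6410893  0.08472631 0.44741459]
-7 [0.2 4.8 2.7] [8.53600970e-05 8.52602362e-04 4.39319120e-04]
-10.5 [5.  7.  0.7] [0.00049556 0.00140384 0.00041638]
-13.699999999999989 [ 9.4  8.2 -2.3] [0.00088452 0.00136975 0.00037942]
[ 8.81112521  6.94311207 -1.29536355]
knob s [343.872 161.712]
knob t [252.416 165.024]
21.8583
```

View pics/w8.png

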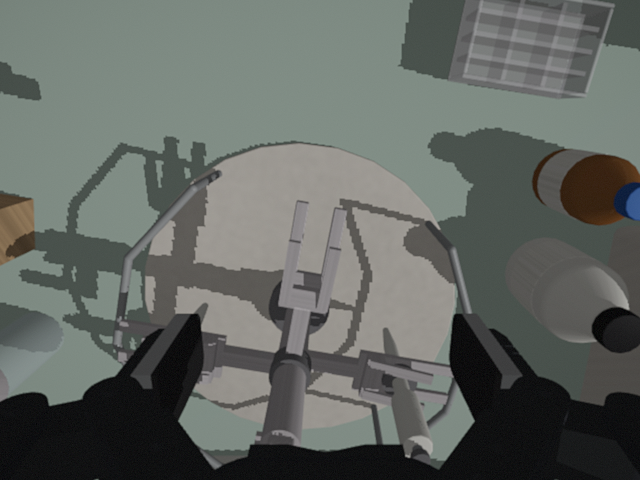

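View pics/w8c.png

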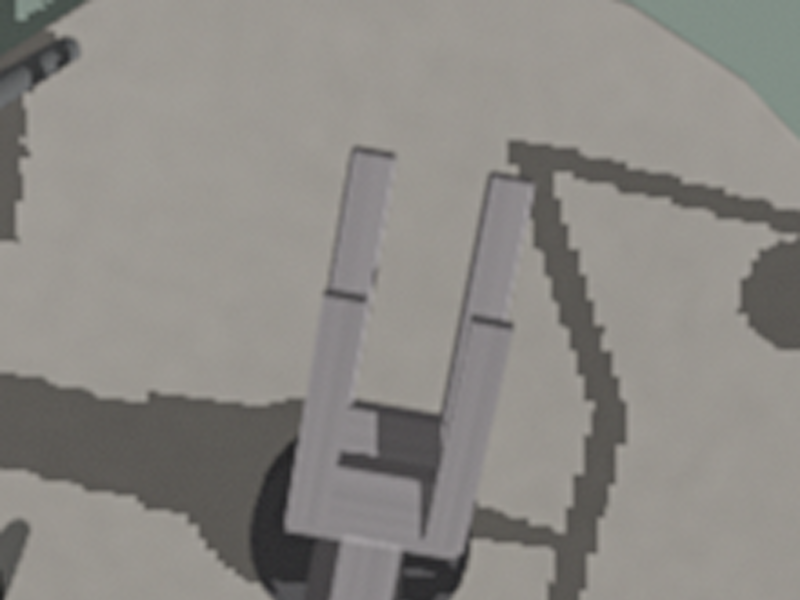

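View pics/s8d.png

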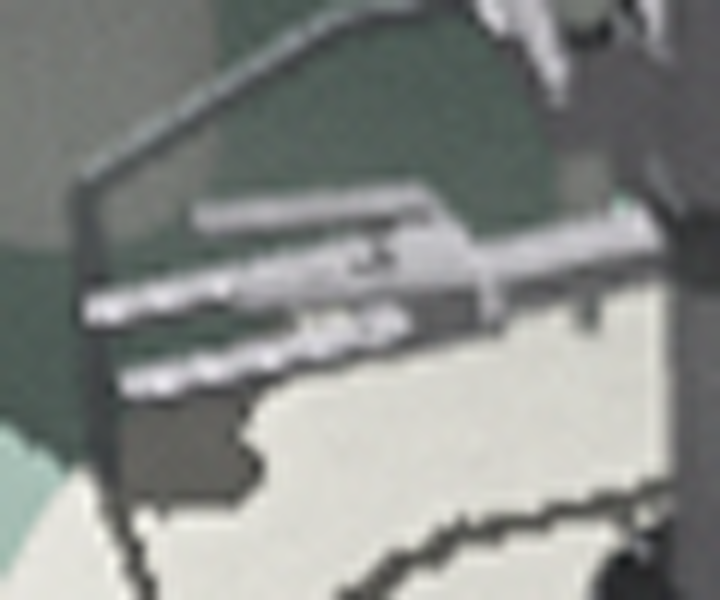

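```bash
cat > fit2.py <<'E'
from h import *
from scipy.optimize import least_squares
w=np.load('w8.npy',allow_pickle=True).item(); s=np.load('s8.npy',allow_pickle=True).item()
pr=[(w,(296.8,202.4),-20,.15),(w,(308.4,203.5),-10,.15),(w,(334.8,209.2),10,.15),(w,(346.6,210.9),20,.15)]
prs=[(s,(272.1,220.3),15,.15),(s,(275,226.5),-15,.15)]
def P(q,r,off,z):
    a=np.radians(q[0]); u=np.array([np.cos(a),np.sin(a)]); t=np.array([u[1],-u[0]])
    return np.array([*(C+r*u+off*t),z])
def res(q): return np.concatenate([proj(p,P(q,r,o/1000,q[1]))-x for p,x,o,r in pr+prs])
r=least_squares(res,[166,.145]);print(r.x,r.fun.round(1))
# per-view only wrist
r2=least_squares(lambda q:res(q)[:8],[166,.145]);print('wrist only',r2.x)
im=w['pixels'].copy()
for d in (43,-43):
    a=np.radians(LOAD+d)
    for z in (.008,.1): cv2.circle(im,tuple(int(round(v)) for v in proj(w,[C[0]+.175*np.cos(a),C[1]+.175*np.sin(a),z])),3,(255,0,0),1)
for a in range(0,360,5):
    u=proj(w,[C[0]+.185*np.cos(np.radians(a)),C[1]+.185*np.sin(np.radians(a)),.008]); cv2.circle(im,tuple(int(round(v)) for v in u),1,(0,255,0),-1)
for R_,o in [(.15,-10),(.15,10),(.0925,-10),(.0925,10)]:
    u=proj(w,P(r.x,R_,o/1000,r.x[1])); cv2.circle(im,tuple(int(round(v)) for v in u),2,(0,0,255),-1)
save('w8o',cv2.resize(im[130:370,100:480],(800,505)))
print('offset mm',100*np.sin(np.radians(r.x[0]-LOAD)))
E
python3 fit2.py
```

```text
[1.69660783e+02 1.48075887e-01] [-0.6 -0.8  0.6  0.4 -0.4 -0.8  0.5 -0.3  0.3 -0.7  0.6 -0.7]
wrist only [1.69662685e+02 1.49160790e-01]
offset mm 5.862310117654392
```

View pics/w8o.png

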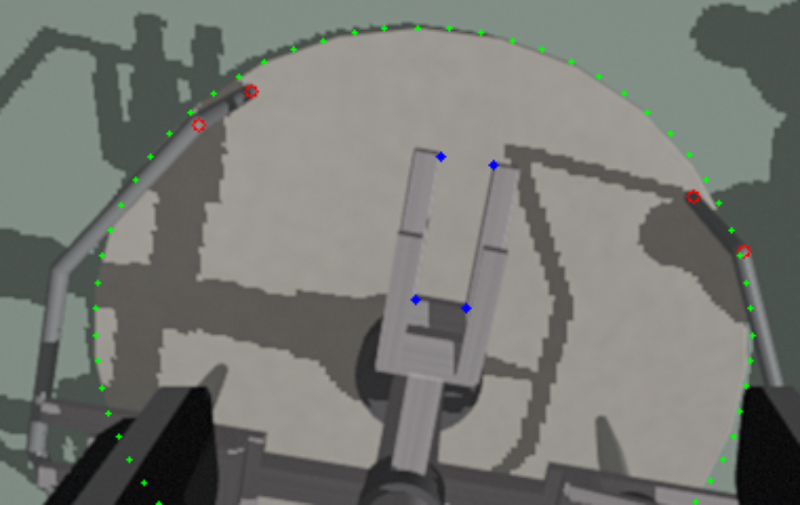

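```bash
python3 - <<'E'
from h import *
w=np.load('w2.npy',allow_pickle=True).item(); s=np.load('s5.npy',allow_pickle=True).item();t=np.load('t5.npy',allow_pickle=True).item()
for n,a,b,c in [('A collar',(208,240.6),(403.7,373.6),None),('A handle',(198.6,252.2),(405.2,360.5),(480,252)),('B collar',(292.5,314.4),(411,330.5),None),('B handle',(291.7,334.3),(412.2,321.6),(442,214.5)),('P collar',(297.9,240.6),(376,336.),(438,256.7)),('P handle',(290.4,264.5),(378.5,319),(445,256))]:
    o=[(w,a),(s,b)]+([(t,c)] if c else [])
    print(n,*[np.round(x,4) for x in tri(o)])
print('P handle w',at_z(w,(290.4,264.5),.1525),'s',at_z(s,(378.5,319),.1525),'t',at_z(t,(445,256),.1525))
print('P coll w',at_z(w,(297.5,241),.097),'s',at_z(s,(376,336),.095))
print('button w',at_z(w,(288.5,282),.192),'rod',at_z(w,(385,262),.095),at_z(w,(390,276),.145))
im=cv2.cvtColor(w['pixels'],cv2.COLOR_RGB2BGR);cv2.imwrite('pics/w2c.png',cv2.resize(im[190:360,170:430],(800,523),interpolation=cv2.INTER_CUBIC))
E
```

```text
A collar [ 0.479  -0.424   0.0636] [[ 0.2 -0.7]
 [ 0.3 -0.2]]
A handle [ 0.4787 -0.42    0.1035] [[ 2.7 -0.3]
 [-0.9  0.1]
 [ 1.6 -0.8]]
B collar [ 0.5637 -0.337   0.0712] [[-0.2  1.5]
 [-0.6  0.4]]
B handle [ 0.5659 -0.3344  0.101 ] [[ 0.9 -2.8]
 [-0.5 -0.5]
 [ 1.1 -1.3]]
P collar [ 0.4687 -0.3252  0.0968] [[ 2.2 -0.7]
 [-0.7  0.2]
 [ 1.3 -0.9]]
P handle [ 0.4699 -0.3274  0.1551] [[ 3.1 -2.5]
 [-0.9 -0. ]
 [ 1.8 -1.6]]
P handle w [ 0.47308145 -0.3302259   0.1525    ] s [ 0.47298916 -0.32649285  0.1525    ] t [ 0.46647396 -0.32411865  0.1525    ]
P coll w [ 0.46965356 -0.32772695  0.097     ] s [ 0.47144131 -0.32435114  0.095     ]
button w [ 0.47235997 -0.32846392  0.192     ] rod [ 0.49205548 -0.24164429  0.095     ] [ 0.48659329 -0.24413217  0.145     ]
```

View pics/w2c.png

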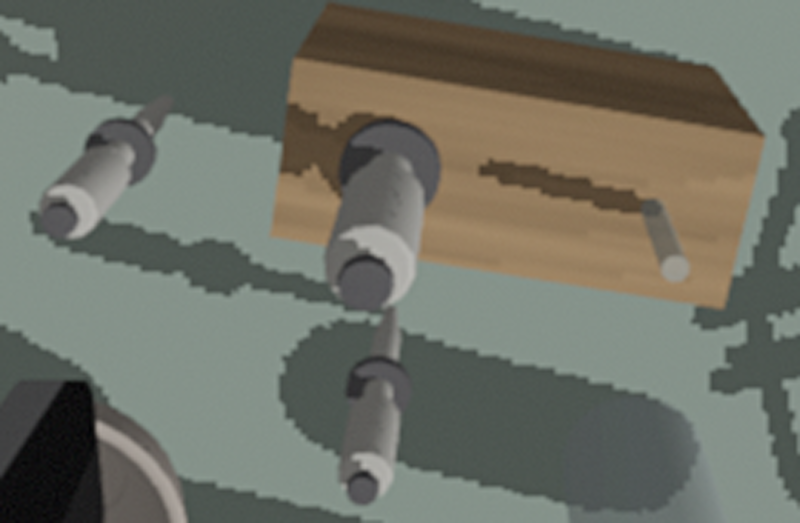

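```bash
python3 - <<'E'
from h import *
R=Ry(-10); P=np.array([.4715,-.3275,.3085])
robot.move_to([.4715,-.3275,.42],R)
w=robot.capture('wrist'); save('w9',w['pixels'])
for x in robot.landmark_of('handle',w)[:3]: print(pix(x),at_z(w,pix(x),.1525),x['confidence'])
for x in robot.landmark_of('collar',w)[:3]: print('c',pix(x),at_z(w,pix(x),.095),x['confidence'])
print(robot.current_time())
E
```

```text
[351.808 342.096] [ 0.47786688 -0.39531032  0.1525    ] 0.79
[458.688 214.992] [ 0.55125774 -0.32424809  0.1525    ] 0.6
c [326.592 221.28 ] [ 0.47332657 -0.32968304  0.095     ] 0.95
c [348.48 320.88] [ 0.47630903 -0.41096797  0.095     ] 0.87
23.675
```

View pics/w9.png

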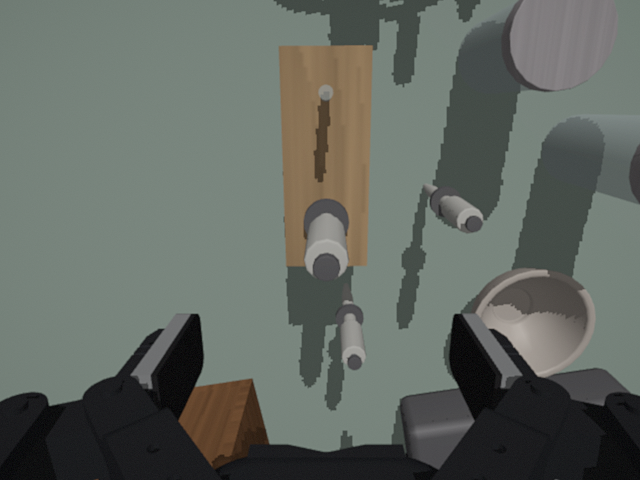

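The stand pipette at (326,240) is clearly the largest. The two small ones are at (352,340) and (460,210). Next I grasp it.

```bash
python3 - <<'E'
from h import *
w=robot.capture('wrist')
b=at_z(w,(326,266),.192); h=at_z(w,(326,243),.1525);print(b,h)
c=np.array([.4727,-.3287])
robot.move_linear([*c,.3085],vel=.12)
f=np.array(robot.current_contact_force()); print(f)
robot.grasp(); print(robot.current_width(),robot.current_contact_force())
hit=robot.move_linear([*c,.33],vel=.08)
print(robot.current_contact_force(),robot.current_width())
robot.move_linear([*c,.465],vel=.2)
print(robot.current_width(),robot.current_contact_force(),robot.current_time())
s=robot.capture('side'); save('s10',s['pixels']); np.save('s10.npy',s,allow_pickle=True)
im=cv2.imread('pics/s10.png');cv2.imwrite('pics/s10c.png',cv2.resize(im[200:400,320:480],(480,600),interpolation=cv2.INTER_CUBIC))
for tg in ['handle','collar','pipette']:
  for x in robot.landmark_of(tg,s)[:3]: print(tg,pix(x),x['confidence'])
E
```

```text
[ 0.47320147 -0.32710465  0.192     ] [ 0.47318099 -0.32767657  0.1525    ]
[-2.80965005e-01  8.94771393e-01  6.00398907e-04]
0.022683347240241004 [-0.82003436 -0.21430142  3.60270415]
[-0.47211912 -0.74873961 -1.77302941] 0.02281355778469147
0.02276199129729944 [-1.49195547  0.63343788 -0.87791074] 26.65
handle [383.232 269.52 ] 0.93
handle [405.824 361.104] 0.7
handle [416.    319.824] 0.56
collar [380.8 288. ] 0.97
collar [412.032 330.384] 0.55
collar [405.504 374.976] 0.51
pipette [401.408 390.912] 0.83
pipette [410.368 351.312] 0.66
pipette [379.328 316.176] 0.58
```

View pics/s10c.png

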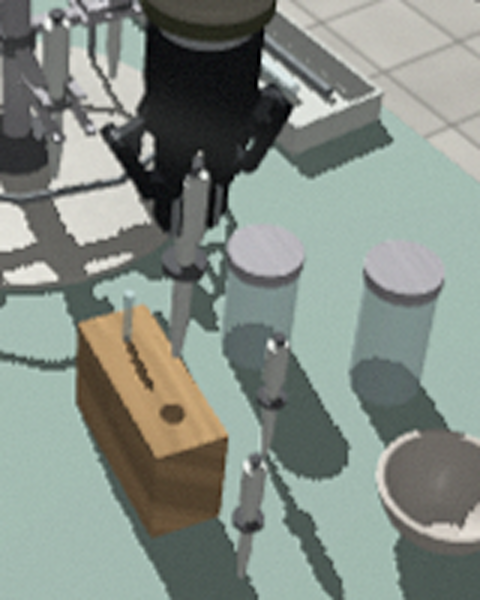

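```bash
python3 - <<'E'
from h import *
s=np.load('s10.npy',allow_pickle=True).item()
print('pred collar',proj(s,[.4727,-.3287,.2515]),'handle',proj(s,[.4727,-.3287,.309]))
u=np.array([np.cos(np.radians(169.66)),np.sin(np.radians(169.66))])
p=C+.143*u
robot.move_linear([*p,.47],vel=.3)
s=robot.capture('side'); save('s11',s['pixels']); np.save('s11.npy',s,allow_pickle=True)
for tg in ['handle','collar']:
  for x in robot.landmark_of(tg,s)[:3]: print(tg,pix(x),x['confidence'])
print('pred collar',proj(s,[*p,.2565]),'handle',proj(s,[*p,.314]),'tip',proj(s,[*p,.1665]))
w=robot.capture('wrist'); save('w11',w['pixels'])
print(robot.current_time())
im=cv2.imread('pics/s11.png');cv2.imwrite('pics/s11c.png',cv2.resize(im[130:280,220:400],(720,600),interpolation=cv2.INTER_CUBIC))
E
```

```text
pred collar [381.6100525 287.445156 ] handle [383.26905831 267.19808836]
handle [275.008 173.52 ] 0.69
handle [403.904 360.624] 0.69
handle [411.328 320.976] 0.57
collar [273.408 187.104] 0.74
collar [405.12  371.904] 0.64
collar [411.328 328.992] 0.6
pred collar [274.23176901 189.18125938] handle [272.9725511  170.47479895] tip [276.08757202 216.7503603 ]
28.6833
```

View pics/s11c.png

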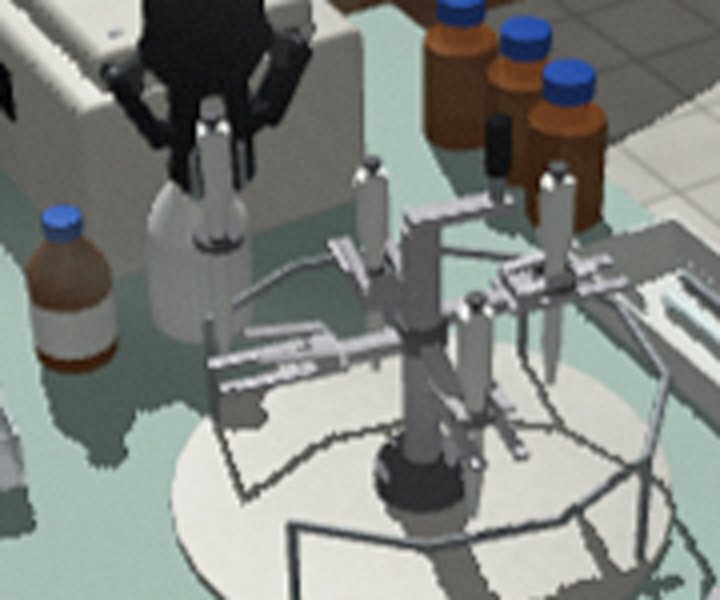

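View pics/w11.png

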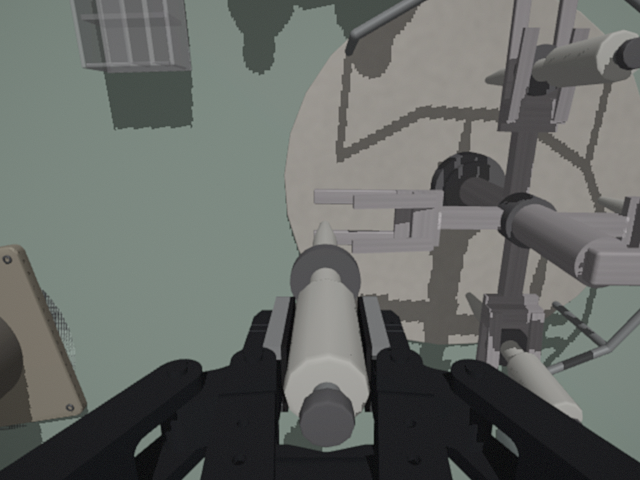

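```bash
python3 - <<'E'
from h import *
w=robot.capture('wrist')
a=np.radians(169.66);u=np.array([np.cos(a),np.sin(a)]);t=np.array([u[1],-u[0]])
p=C+.143*u
print('tip',proj(w,[*p,.1665]),'collar under',proj(w,[*p,.2565]),'collar top',proj(w,[*p,.2635]),'button top',proj(w,[*p,.3535]))
im=cv2.resize(w['pixels'],None,fx=1,fy=1)
S=5;x0,y0=270,170
cr=cv2.resize(w['pixels'][y0:y0+120,x0:x0+160],None,fx=S,fy=S,interpolation=cv2.INTER_CUBIC)
def dot(X,col):
    q=(proj(w,X)-[x0,y0])*S+S/2; cv2.circle(cr,tuple(int(v) for v in q),4,col,-1)
for o in (-20,-10,10,20): dot([*(C+.15*u+o/1000*t),.148],(0,0,255))
for o in (-10,10): dot([*(C+.0925*u+o/1000*t),.148],(0,255,255))
dot([*p,.1665],(255,0,0)); dot([*p,.2565],(255,0,0))
save('w12',cr)
E
```

```text
tip [323.83641304 224.46323273] collar under [323.1328479  275.29880076] collar top [323.05135859 281.18674924] button top [321.06523739 424.69243768]
```

View pics/w12.png

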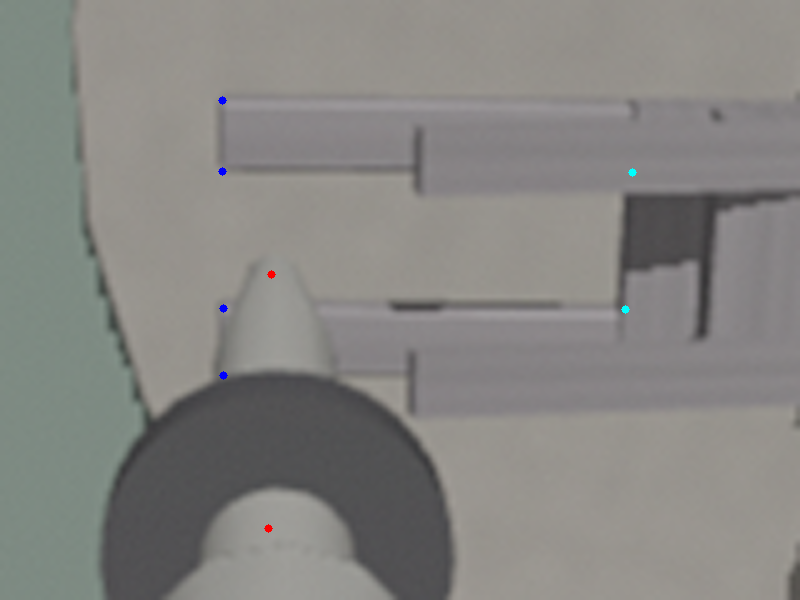

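```bash
python3 - <<'E'
from h import *
a=np.radians(169.66);u=np.array([np.cos(a),np.sin(a)])
p=C+.143*u-np.array([0.0003,0.0006])
print('hit',robot.move_linear([*p,.375],vel=.12,max_force=8),robot.current_tcp_pos(),robot.current_contact_force())
f0=np.array(robot.current_contact_force())
print('hit',robot.move_linear([*p,.352],vel=.015,max_force=2.5),robot.current_tcp_pos(),np.array(robot.current_contact_force())-f0)
s=robot.capture('side'); save('s13',s['pixels'])
w=robot.capture('wrist'); save('w13',w['pixels'])
im=cv2.imread('pics/s13.png');cv2.imwrite('pics/s13c.png',cv2.resize(im[170:270,240:360],(720,600),interpolation=cv2.INTER_CUBIC))
print(robot.current_time())
E
```

```text
hit False [0.44550446 0.11391391 0.3758989 ] [ 0.24829458  0.22449827 -1.80903029]
hit True [0.44520329 0.11387525 0.36106498] [-0.98176084  0.27713789  6.42366749]
30.725
```

View pics/s13c.png

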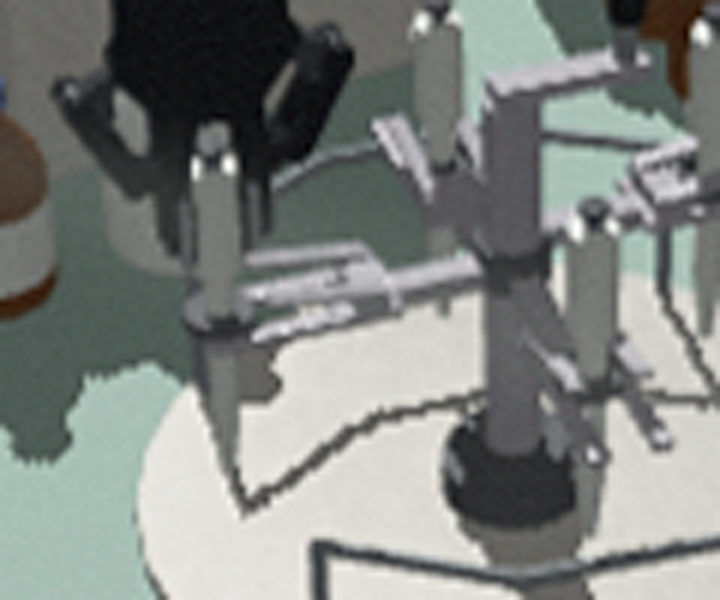

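View pics/w13.png

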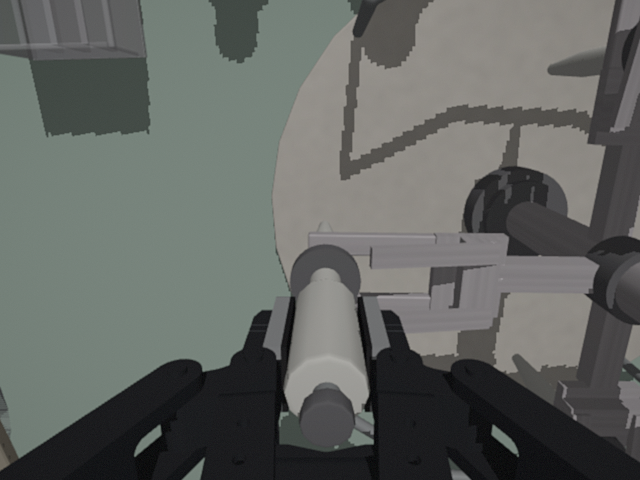

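```bash
python3 - <<'E'
from h import *
a=np.radians(169.66);u=np.array([np.cos(a),np.sin(a)])
q=lambda r:C+r*u-np.array([0.0003,0.0006])
z=.3615
robot.move_linear([*q(.143),z],vel=.01)
f0=np.array(robot.current_contact_force());print(f0)
print('hit',robot.move_linear([*q(.106),z],vel=.05,max_force=7),robot.current_tcp_pos(),np.array(robot.current_contact_force())-f0,robot.current_width())
s=robot.capture('side'); save('s14',s['pixels'])
im=cv2.imread('pics/s14.png');cv2.imwrite('pics/s14c.png',cv2.resize(im[170:270,240:360],(720,600),interpolation=cv2.INTER_CUBIC))
w=robot.capture('wrist'); save('w14',w['pixels'])
print(robot.current_time())
E
```

```text
[0.43274946 0.23057213 1.36693372]
hit False [0.48160465 0.1072223  0.36143037] [-1.13831736 -1.27615901 -2.89842544] 0.02267933573740272
32.0167
```

View pics/s14c.png

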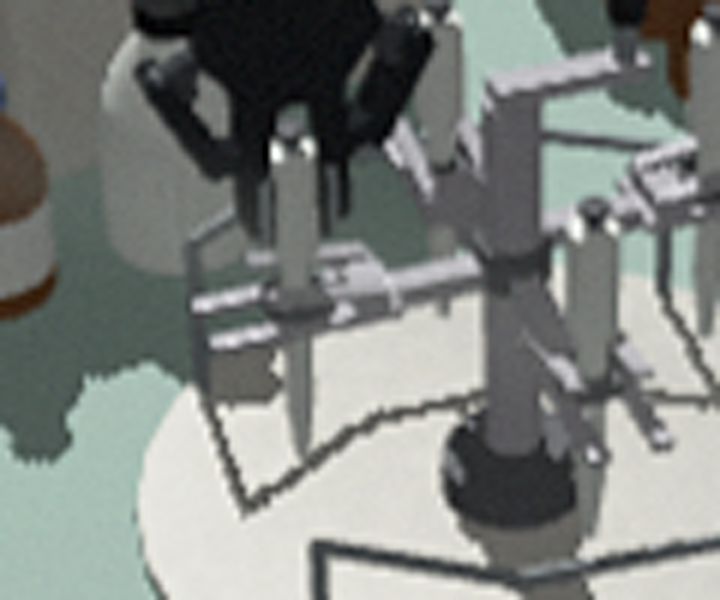

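View pics/w14.png

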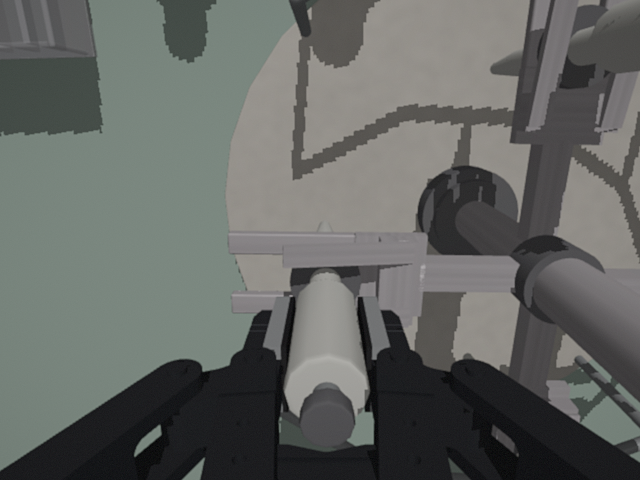

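The collar is under the keeper: (300,295) in the crop, with the shaft in the slot. Next I slide it home.

```bash
python3 - <<'E'
from h import *
a=np.radians(169.66);u=np.array([np.cos(a),np.sin(a)])
q=lambda r:C+r*u-np.array([0.0003,0.0006])
z=.3612
f0=np.array(robot.current_contact_force())
print('hit',robot.move_linear([*q(.094),z],vel=.015,max_force=4),robot.current_tcp_pos(),np.array(robot.current_contact_force())-f0,robot.current_width())
P=np.array(robot.current_tcp_pos()); print('r',np.hypot(*(P[:2]-C)),robot.current_contact_force())
s=robot.capture('side'); save('s15',s['pixels'])
im=cv2.imread('pics/s15.png');cv2.imwrite('pics/s15c.png',cv2.resize(im[170:270,240:360],(720,600),interpolation=cv2.INTER_CUBIC))
w=robot.capture('wrist'); save('w15',w['pixels']); np.save('w15.npy',w,allow_pickle=True);np.save('s15.npy',s,allow_pickle=True)
print(robot.current_time())
E
```

```text
hit True [0.48838349 0.10601729 0.36127573] [-1.8604246   0.43796305  5.62108138] 0.02278354941171539
r 0.0993202143132823 [-1.67615064 -0.16055346  4.34098573]
32.65
```

View pics/s15c.png

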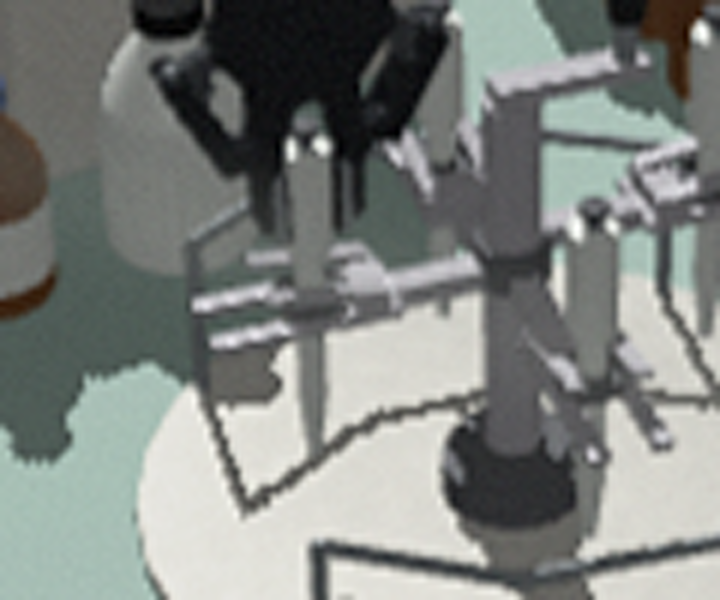

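View pics/w15.png

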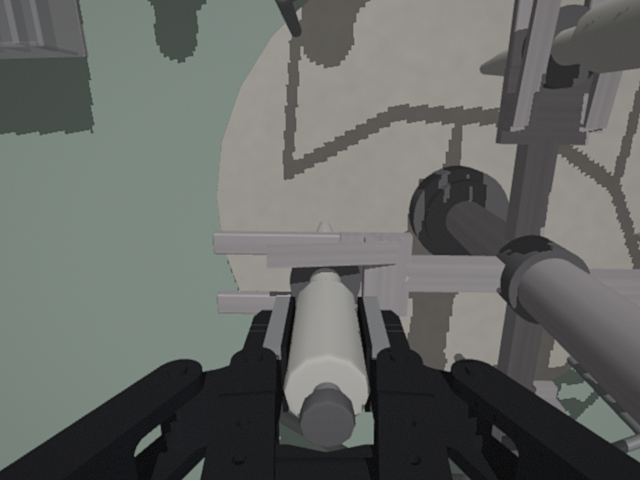

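```bash
python3 - <<'E'
from h import *
a=np.radians(169.66);u=np.array([np.cos(a),np.sin(a)])
q=lambda r:C+r*u-np.array([0.0003,0.0006])
P=np.array(robot.current_tcp_pos())
robot.move_linear([P[0],P[1],.3617],vel=.01)
robot.sleep(.1); f0=np.array(robot.current_contact_force());print('f',f0)
print('hit',robot.move_linear([*q(.0955),.3617],vel=.01,max_force=5),np.array(robot.current_contact_force())-f0)
P=np.array(robot.current_tcp_pos()); print('r',np.hypot(*(P[:2]-C)))
# relax to light seating
robot.move_linear([P[0],P[1],.3612],vel=.01); robot.sleep(.4)
print(robot.current_contact_force(),robot.current_tcp_pos(),robot.current_time())
E
```

```text
f [ 0.24752687 -0.09948225 -0.56427035]
hit True [-1.71467443 -0.18322653  6.27858351]
r 0.09861239889025007
[0.36963506 0.68490229 3.76136468] [0.48916094 0.10590977 0.36136906] 33.95
```

```bash
python3 - <<'E'
from h import *
s=robot.capture('side'); save('s16',s['pixels'])
a=np.radians(169.66);u=np.array([np.cos(a),np.sin(a)])
for r in (.095,.1,.105): print(r,'collar',proj(s,[*(C+r*u),.1476]).round(1),'handle',proj(s,[*(C+r*u),.205]).round(1),'tip',proj(s,[*(C+r*u),.0576]).round(1))
for tg in ['handle','collar','pipette']:
  for x in robot.landmark_of(tg,s)[:5]: print(tg,pix(x),x['confidence'])
im=cv2.imread('pics/s16.png')
for r in (.1,):
  for z in (.0576,.1476,.2446): cv2.circle(im,tuple(int(round(v)) for v in proj(s,[*(C+r*u),z])),0,(0,0,255),-1)
cv2.imwrite('pics/s16c.png',cv2.resize(im[180:260,260:350],(675,600),interpolation=cv2.INTER_NEAREST))
E
```

```text
0.095 collar [293.1 218.5] handle [292.4 201.5] tip [294.3 243.7]
0.1 collar [291.4 218.9] handle [290.6 201.9] tip [292.6 244.1]
0.105 collar [289.7 219.3] handle [288.8 202.2] tip [290.9 244.5]
handle [408.512 361.104] 0.72
handle [291.968 204.576] 0.62
handle [414.016 319.584] 0.62
collar [412.672 330.48 ] 0.75
collar [291.392 219.696] 0.56
collar [402.496 373.296] 0.5
pipette [407.616 348.624] 0.81
pipette [292.8   244.608] 0.75
pipette [208.384 244.32 ] 0.67
pipette [398.784 388.176] 0.66
```

View pics/s16c.png

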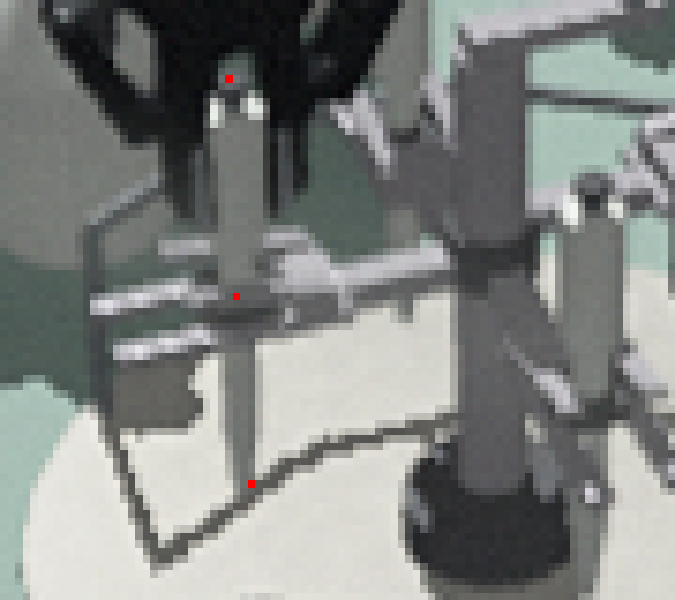

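```bash
python3 - <<'E'
from h import *
robot.ungrasp()
print(robot.current_width(),robot.current_contact_force(),robot.current_time())
P=np.array(robot.current_tcp_pos())
robot.move_linear(P+[0,0,.09],vel=.15)
robot.move_to([0.40,0.13,0.50],Ry(90))
s=robot.capture('side'); save('s17',s['pixels']); np.save('s17.npy',s,allow_pickle=True)
w=robot.capture('wrist'); save('w17',w['pixels']); np.save('w17.npy',w,allow_pickle=True)
print(robot.current_time())
im=cv2.imread('pics/s17.png')
cv2.imwrite('pics/s17c.png',cv2.resize(im[170:260,250:350],(667,600),interpolation=cv2.INTER_CUBIC))
E
```

```text
0.08531070309348508 [ 0.3391102   0.09831714 -0.15839657] 34.7833
37.1083
```

View pics/s17c.png

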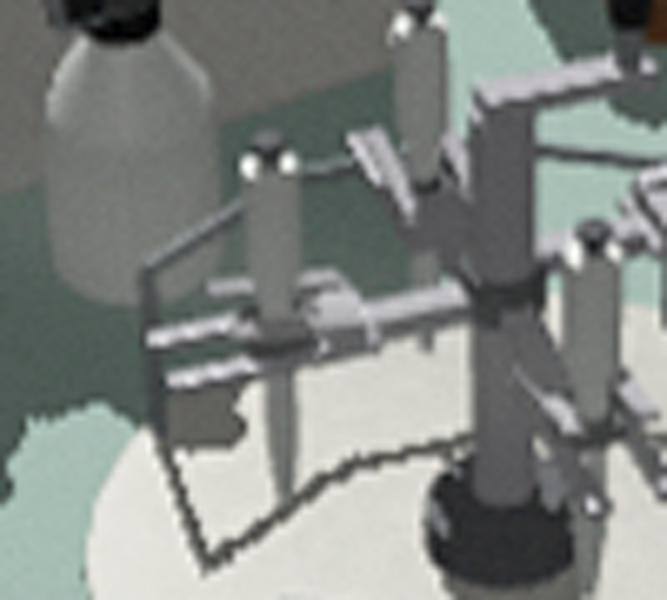

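View pics/w17.png

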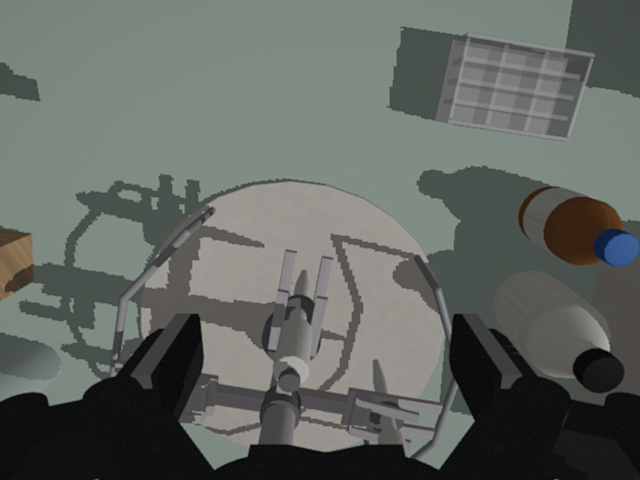

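```bash
python3 - <<'E'
from h import *
w=np.load('w17.npy',allow_pickle=True).item()
S=6;x0,y0=240,235
cr=cv2.resize(w['pixels'][y0:y0+100,x0:x0+130],None,fx=S,fy=S,interpolation=cv2.INTER_CUBIC)
a=np.radians(169.66);u=np.array([np.cos(a),np.sin(a)]);t=np.array([u[1],-u[0]])
def pt(X): return tuple(int(v) for v in (proj(w,X)-[x0,y0])*S+S/2)
for o in (-20,-10,10,20): cv2.circle(cr,pt([*(C+.15*u+o/1000*t),.1476]),4,(0,0,255),-1)
sx=C+.1*u
for z,r in ((.1546,.016),(.2226,.012),(.2346,.005)):
    for k in range(0,360,15): cv2.circle(cr,pt([sx[0]+r*np.cos(np.radians(k)),sx[1]+r*np.sin(np.radians(k)),z]),2,(255,0,0),-1)
cv2.circle(cr,pt([*sx,.0576]),4,(255,0,0),-1)
save('w18',cr)
E
```

```text
(no output)
```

View pics/w18.png

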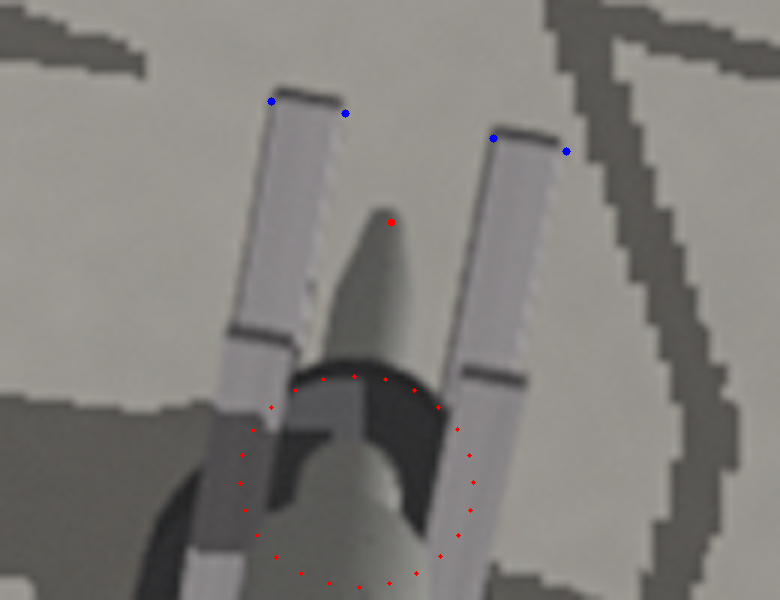

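```bash
python3 - <<'E'
from h import *
robot.job_done(); print(robot.current_time())
E
```

```text
the job is handed in; nothing more can be done
the job is handed in; nothing more can be done
```

I turned the carousel by its knob, hung the stand's pipette on the empty hook, slid it under the keeper, let go, and handed in at about 37 s. I got no verdict back.

**Turning the carousel:** The first turn left the hook about 10° short because the knob moved in the fingers. I gripped it again and corrected. The last measurement puts the seat about 6 mm to one side of the opening's middle, against the 12 mm allowed; I did not reduce it further. I moved the knob at about 0.04 m/s, roughly 0.7 rad/s. I did not measure the carousel's speed directly, and the force at the hand reached about 42 N at the end of the first turn.

**Hanging the pipette:** The collar touched the prongs at about 148 mm, which matches the camera estimate. I slid it in with light contact until the tool was at a 99 mm radius, close to the 100 mm seat. The force on the tool changed by no more than about 6.5 N. That change was mostly vertical, so I judged it fully home from position and pictures rather than from a clear end stop.

**Last checks:** The pictures after release show the pipette upright under the keeper. Its collar is within 1–2 mm of the seat, and the hook has not moved from its measured angle. The gripper is open and clear of everything. In those pictures the tip box and bottles look unmoved; I did not measure any of the bystanders again.

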